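# Charge the bench mill and hold its lid at the pulse position

### The arm

A 7-joint arm with a two-finger parallel gripper is mounted at the origin on the work surface. World frame = base frame: x ahead of the robot, y to its left, z up, the work surface at z = 0. Lengths are in m, angles in rad, forces in N, time in s.
With the tool pointing down it reaches from about 0.425 to 0.925 m from the base axis. Payload 6.8 kg.
Tool frame: the origin (TCP) lies between the finger pads; the fingertips stand r.tip_extent ahead of it and the grasp point (between the pads) lies 5 mm behind it (r.tip_extent is the distance from the TCP to the fingertips, in m); y points along the fingers, x is the direction in which the jaws open and shut, and the axes are right-handed (so a half turn about y gives the same grasp; the last joint's range is limited). The gripper opens to 85 mm and grips with 20 to 120 N. Pads are 22 mm wide; open, the fingers measure 114 mm over their backs; the gripper's body (76 mm by 85 mm) begins 54 mm behind the grasp point. The pads swing forward as they close: fully open they stand 13 mm farther back than shut.
Start: joints at [-1.374, 0.477, 0.022, 1.555, -0.011, 1.109, -0.083], TCP at [0.203, 0.644, 0.245] pointing down, gripper open.
Joint ranges: [-2.96, 2.96], [-0.34, 2.1], [-1.41, 1.46], [0.24, 2.44], [-1.37, 4.51], [0.17, 1.92], [-2.96, 2.96]. Speed limits (rad/s): [2.39, 2.39, 3.14, 3.14, 3.14, 3.14, 3.14].

### API

Orientations are given as a rotation vector (axis times angle).
In Python, from bench import r gives the robot as it stands.
- The arm moves only by the tool send_rows, never from a script. Its argument "plan" is a list of rows, each a list of 5 numbers: the shift along the tool's x, y, z in cm, then the turn about the tool's y in degrees, then the opening, from 0 (shut) to 1 (fully open). In form: [[dx, dy, dz, spin, grip], ...]. A call has 1 to 12 rows; each row shifts and turns the commanded pose from where the row before left it, along the tool's axes as they then stand; what a row does not reach is not made up. A row lasts 1/8 s, in which the tool goes at most 62.5 mm and 10.7 degrees, less where a joint would pass 70% of its speed; a pose out of reach is approached as far as the arm can. A call is refused whole if a number of a shift passes 6.25 or a number of a turn 10.7, either way. A call with a gripper value outside its range is refused whole. The fingers move at their own pace and stop on an object; "force" is the grip in N (left out, the last holds). Time passes only in rows, so rows that do not move let the fingers close. It gives the time, the measured TCP pose, the force and the opening at its end, in the units of the state.
- r.get_obs(): the state, without advancing time (a new reading comes with each control period).
- r.grab_frame(name): name is "scene" or "top"; returns a dict with "image" (420x560x3 uint8, red, green, blue), "camera_matrix" (3x3 intrinsics, pixels), "cam_to_world" (4x4, takes a point from camera to world coordinates). Camera axes: x right, y down, z forward; pixel columns grow to the right and rows downward; lengths in m; the calibration is good to about 2 mm. A picture is of the moment at which its call begins. There is no depth.
- r.hand_in(): hands the job in, once; it reports no verdict.
Trained networks look in the newest picture that a camera, given by its name, has taken for a name from the list of things; names that differ only in an ending like _2 or _b are one class to them, and where a whole thing is asked for, a point or a joint stands for the part that bears it (a point fixed in the world has none). Each returns a list of dicts, best first, with "p" (0 to 1); they miss things now and then, are a little off and sometimes report something else, mostly with a low value. They report only what shows in the picture. A call takes as long as a camera call.
- r.recognise(camera, target): "rect" ([left, top, right, bottom] in pixels, round what is visible of it).
The state is a dict: "clock": time; "joints": joint angles; "qvel": joint speeds; "tau": joint torques, N m; "tcp_pos": TCP position; "orientation": TCP orientation; "contact_force": force on the tool from outside, world axes, zero at the start; "moment": the same for the moment, N m; "grip_width": finger opening in m.
Only numpy, scipy, OpenCV 4.12 (cv2) and the standard library are available. Lean on these libraries where they do the work, as an engineer would, in place of code of your own. Each camera call takes 0.05 s, during which the arm holds its last target.

### The job

Tip all four white grinding balls from the scoop into the mill's bowl and set the empty scoop back down upright on the table. Then fit the blue bayonet lid over the bowl with its bar on the black marks, push it fully down and twist it clockwise half way, to the orange marks, without letting it click into the lock at red. The lid is sprung: finish while still gripping it there, holding it steady at half way, and leave the other things on the table alone.

Things in the scene. Friction and masses are not known exactly. Their poses are not given: they have to be found in the camera images.
- mill: bench mill, fixed: round white base 170 mm across, its flat deck 90 mm above the table. On the deck, marks in pairs, one on either side of the bowl: black (lid insertion, on the mill's x axis, both ends), orange (half way, 40 degrees clockwise of black seen from above), red (locked, 80 degrees clockwise). Origin under its centre on the table, z up
- mill_mouth (a point): centre of the open mouth of the mill's steel bowl, at rim height (136 mm above the table). Bowl: 88 mm outside, 80 mm inside diameter, inner floor 40 mm below the rim. Bayonet tabs outside the bowl, below the rim, leave two gaps on the mill's x axis for the lid's lugs
- pulse_ring (a joint): sprung ring that the fitted lid turns: 0 at rest, grows to 1.3 rad as the lid turns clockwise from above; 0.1 rad play, so a lid turned by A from insertion reads A - 0.1. Half way: about 0.6 (lid turned 0.7 rad = 40 degrees). Springs back with 0.08 N m at 0, 0.16 N m at 0.6. Clicks into the lock at 1.1 to 1.2; above 1.0 counts as locked
- lid: blue bayonet lid, 112 mm diameter, 40 mm high plus handle, about 0.16 kg, on the table. Two lugs inside its lower edge lie on its x axis, under the handle's ends; either way round fits. Goes over the outside of the bowl (2 mm play), bar over the black marks within 5 degrees, and down till it rests on the rim: origin then 102 mm above the table. Origin: centre of its lower edge, z up
- lid_grip (a point): point in the lid's black bar handle, 64 mm above the lid's origin and 8 mm below the bar's top. The bar is 64 mm long (along the lid's x axis), 14 mm thick, 32 mm high, on the lid's flat top; white stripes continue its line to the rim
- scoop: dark steel scoop, 0.16 kg, 94 mm long (its x), 58 mm wide, walls 46 mm high, closed at the rear (+x), open at the spout (-x end). The floor falls by 0.26 rad from spout to rear, so balls stay at the rear while it is level and roll out once it is tipped further than that. Origin: centre of its underside; at the start the spout points roughly to the robot
- scoop_spout (a point): middle of the floor's edge at the scoop's open spout, 36 mm wide there; 47 mm ahead (-x) of the scoop's origin and 30 mm above its underside
- scoop_grip (a point): point in the scoop's green upright handle plate behind the rear wall: 70 mm behind (+x) the scoop's origin, 45 mm above its underside. The plate is 12 mm thick (y), 46 mm long (x), from 16 to 62 mm high
- ball0_center (a point): centre of a white ceramic grinding ball, 16 mm diameter, 14 g, lying at the rear of the scoop at the start
- ball1_center (a point): centre of a white ceramic grinding ball, 16 mm diameter, 14 g, lying at the rear of the scoop at the start
- ball2_center (a point): centre of a white ceramic grinding ball, 16 mm diameter, 14 g, lying at the rear of the scoop at the start
- ball3_center (a point): centre of a white ceramic grinding ball, 16 mm diameter, 14 g, lying at the rear of the scoop at the start
- beaker: glass beaker, 68 mm diameter, 90 mm high; bystander, leave alone (origin at the underside or, lying, on the axis)
- reagent_jar: amber glass jar, 64 mm diameter, 100 mm high; bystander, leave alone (origin at the underside or, lying, on the axis)
- wash_bottle: white plastic bottle with blue cap, 68 mm diameter, 150 mm high; bystander, leave alone (origin at the underside or, lying, on the axis)
- mortar: white ceramic bowl, 90 mm diameter, 50 mm high; bystander, leave alone (origin at the underside or, lying, on the axis)
- spatula: spatula 150 mm long, lying flat; bystander, leave alone (origin at the underside or, lying, on the axis)
- molecule: molecule model: red ball 52 mm with two white balls; bystander, leave alone (origin at the underside or, lying, on the axis)

How it is judged:
On the way, in this order (a step that is already met when the one before it is completed fails the run):
1. all four balls lie in the mill's bowl (horizontal distance between each of ball0_center, ball1_center, ball2_center, ball3_center and mill_mouth below 0.04 m and z of ball0_center in the frame of mill between 0.09 and 0.128 m and z of ball1_center in the frame of mill between 0.09 and 0.128 m and z of ball2_center in the frame of mill between 0.09 and 0.128 m and z of ball3_center in the frame of mill between 0.09 and 0.128 m), for 0.2 s.
2. the scoop stands upright on the table, let go (height (world z) of scoop below 0.008 m and angle between scoop's own z axis and vertical below 0.1 rad and contact force between the fingers and scoop below 0.1 N and linear speed of scoop below 0.03 m/s), for 0.2 s.
3. the lid sits fully down on the bowl (horizontal distance between lid and mill_mouth below 0.005 m and z of lid in the frame of mill between 0.098 and 0.106 m and angle between lid's own z axis and vertical below 0.06 rad), for 0.2 s.
At the end, for the whole second after the job is handed in: Balls in the bowl below its rim; scoop upright on the table, let go; lid down on the bowl (5 mm centred, 4 mm in height, 0.06 rad level), turned clockwise 0.52 to 0.88 rad from insertion, pulse ring still at 0.38 to 0.82 rad; fingers still gripping the lid (over 2 N) (all of step 1 and all of step 2 and all of step 3 and angle between the x axis of lid and the x axis of mill, either way round between 0.52 and 0.88 rad and value of joint pulse_ring between 0.38 and 0.82 rad and velocity of joint pulse_ring between -0.3 and 0.3 rad/s and contact force between the fingers and lid above 2 N); the arm keeps its last pose, push and grip.
It fails at once if the lid is turned on into its lock (pulse ring above 1.0 rad) (value of joint pulse_ring above 1 rad).
It fails at once if a bystander is pushed away (over 40 mm) or knocked over (distance of any of beaker, reagent_jar, wash_bottle, mortar, spatula, molecule from where it was at the start of the episode above 0.04 m or angle between any of beaker, reagent_jar, wash_bottle, mortar, molecule's own z axis and vertical above 0.5 rad).
It also fails if it takes over 72 s, if anything falls off the work surface, if the arm or the gripper's body presses on something with over 40 N, if the wrist force passes 120 N, or if a joint passes its speed limit or range.

## Working session

There is one attempt and no reset: what is moved stays moved. The work goes in short steps, Python scripts to look and compute and a tool call to move; the robot and the scene stay as the last step left them, time stands still between calls to the robot, and variables do not carry over. Pictures are saved under pics/ and viewed, and the job is handed in when it is done.

Besides the shell and the picture viewer there is one more tool, called by a JSON object that holds its "api" and its "payload". send_rows: Moves the arm, as the interface text tells. Its arguments: {"type":"object","properties":{"plan":{"type":"array","items":{"type":"array","items":{"type":"number"}}},"force":{"type":"number"}},"required":["plan"]}

```bash
ls; mkdir -p pics; python3 - <<'E'
from bench import r
import cv2,numpy as np
o=r.get_obs();print(o, r.tip_extent)
for n in("scene","top"):
    f=r.grab_frame(n);cv2.imwrite(f"pics/{n}0.png",f["image"][:,:,::-1]);print(n,f["camera_matrix"].tolist(),np.round(f["cam_to_world"],4).tolist())
    for t in("mill","lid","lid_grip","scoop","scoop_grip","ball0_center","beaker","reagent_jar","wash_bottle","mortar","spatula","molecule"):
        print(t,[(np.round(d["rect"]).tolist(),round(d["p"],2)) for d in r.recognise(n,t)][:4])
E
```

```text
pics
{'clock': 0.0, 'joints': array([-1.37409832,  0.47778619,  0.02234021,  1.55643708, -0.01149423,
        1.10931757, -0.08312405]), 'qvel': array([ 0.00057956, -0.00257489, -0.00017689,  0.0001425 , -0.00099904,
       -0.00125517, -0.00122525]), 'tau': array([-5.84139307e-04, -5.96439278e+01,  1.60784058e+00, -2.81192780e+01,
        1.24993184e-02,  9.48058383e-03,  3.55157184e-07]), 'tcp_pos': array([0.20241239, 0.64334462, 0.24434111]), 'orientation': array([-1.33933074, -0.98082345,  0.98311416]), 'contact_force': array([ 0.28699956, -0.32474784,  0.07908926]), 'moment': array([0.01946717, 0.01319582, 0.02276867]), 'grip_width': 0.0853519829980211} 0.014
scene [[461.3737061216254, 0.0, 269.9515012835312], [0.0, 461.3737061216254, 214.24191081053644], [0.0, 0.0, 1.0]] [[-0.6567, 0.4542, -0.6021, 1.4776], [0.7542, 0.3887, -0.5293, 0.7758], [-0.0064, -0.8016, -0.5978, 1.0214], [0.0, 0.0, 0.0, 1.0]]
mill [([255.0, 195.0, 304.0, 246.0], 0.88)]
lid [([221.0, 191.0, 252.0, 220.0], 0.83)]
lid_grip [([220.0, 190.0, 251.0, 214.0], 0.83)]
scoop [([350.0, 253.0, 392.0, 281.0], 0.72)]
s
[... 842 characters left out ...]
 140.0, 201.0], 0.24)]
lid [([341.0, 213.0, 389.0, 253.0], 0.98)]
lid_grip [([324.0, 127.0, 351.0, 163.0], 0.61), ([346.0, 213.0, 389.0, 258.0], 0.56)]
scoop [([140.0, 217.0, 174.0, 267.0], 0.56)]
scoop_grip [([141.0, 216.0, 177.0, 271.0], 0.57)]
ball0_center [([142.0, 216.0, 176.0, 272.0], 0.46), ([92.0, 173.0, 138.0, 202.0], 0.22)]
beaker [([207.0, 129.0, 235.0, 160.0], 0.66), ([93.0, 173.0, 137.0, 204.0], 0.43), ([296.0, 247.0, 302.0, 250.0], 0.18)]
reagent_jar [([324.0, 127.0, 352.0, 163.0], 0.66)]
wash_bottle [([428.0, 180.0, 469.0, 210.0], 0.81)]
mortar []
spatula [([209.0, 259.0, 245.0, 318.0], 0.73), ([145.0, 215.0, 176.0, 267.0], 0.59)]
molecule [([92.0, 172.0, 136.0, 199.0], 0.92)]
```

View pics/top0.png

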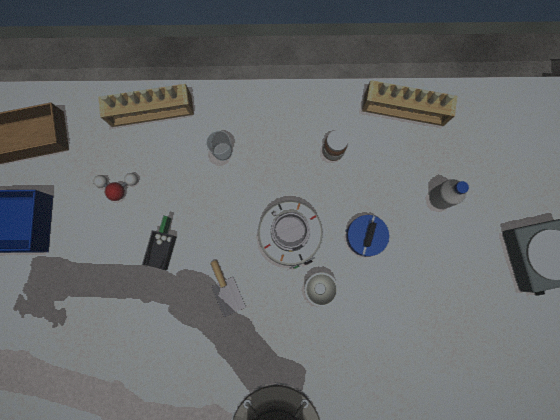

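View pics/scene0.png

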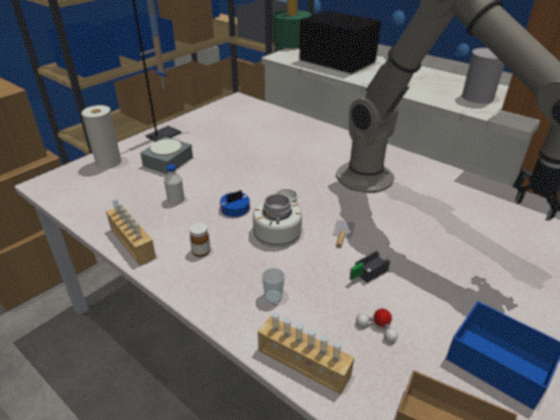

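```bash
python3 - <<'E'
import cv2
a=cv2.imread("pics/top0.png");
m=cv2.resize(a[190:275,250:400],None,fx=5.3,fy=5.3,interpolation=cv2.INTER_CUBIC);cv2.imwrite("pics/mill0.png",m)
m=cv2.resize(a[205:280,125:225],None,fx=8,fy=8,interpolation=cv2.INTER_CUBIC);cv2.imwrite("pics/scoop0.png",m)
E
```

```text
(no output)
```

View pics/mill0.png

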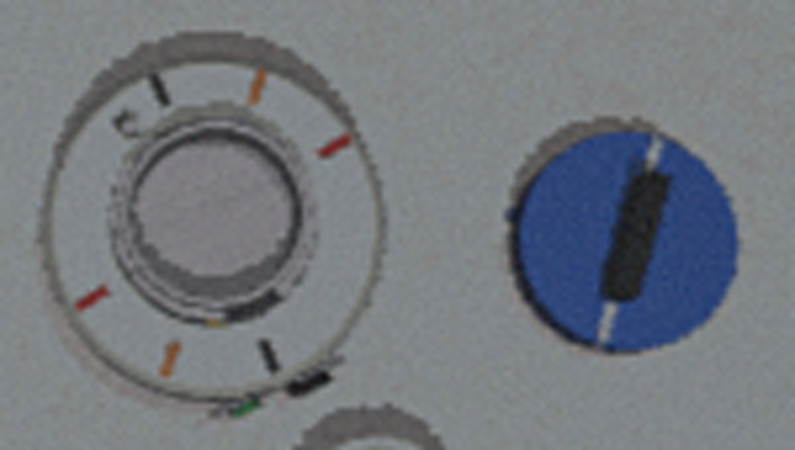

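View pics/scoop0.png

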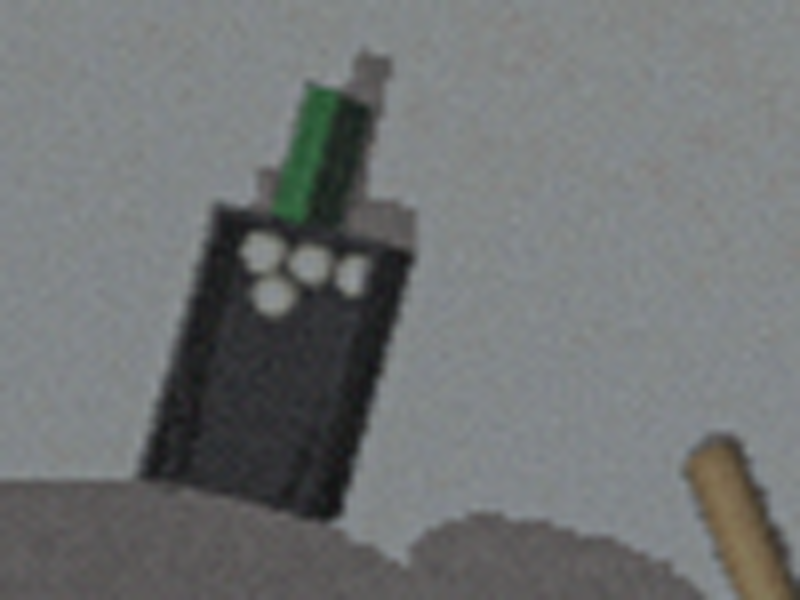

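```bash
cat > h.py <<'E'
from bench import r
import numpy as np,cv2
from scipy.spatial.transform import Rotation as Ro
K=np.array([[422.44244871878584,0,279.7263022692308],[0,422.44244871878584,203.48407156407671],[0,0,1]])
def cam(n):
    f=r.grab_frame(n); return f
def ray(f,px,z):
    K=f["camera_matrix"];T=f["cam_to_world"]
    d=T[:3,:3]@np.linalg.solve(K,[px[0],px[1],1.]);o=T[:3,3]
    return o+d*(z-o[2])/d[2]
def proj(f,P):
    T=f["cam_to_world"];p=T[:3,:3].T@(np.array(P)-T[:3,3]);p=f["camera_matrix"]@p;return p[:2]/p[2]
def st():
    o=r.get_obs();R=Ro.from_rotvec(o["orientation"]).as_matrix()
    return o,R
def save(n,name,box=None,s=1):
    f=r.grab_frame(n);a=f["image"][:,:,::-1]
    if box: a=a[box[1]:box[3],box[0]:box[2]]
    cv2.imwrite("pics/"+name+".png",cv2.resize(a,None,fx=s,fy=s,interpolation=cv2.INTER_CUBIC));return f
E
python3 - <<'E'
from h import *
np.set_printoptions(precision=4,suppress=True)
o,R=st();print(R)
f=r.grab_frame("top")
m=lambda u,v:((u+.5)/5.3-.5+250,(v+.5)/5.3-.5+190)
s=lambda u,v:((u+.5)/8-.5+125,(v+.5)/8-.5+205)
for n,a,b in(("bl",(160,90),(268,356)),("or",(258,87),(170,359)),("red",(335,146),(92,297))):
    A=ray(f,m(*a),.09);B=ray(f,m(*b),.09);d=A-B
    print(n,(A+B)/2,np.hypot(*d[:2]),np.degrees(np.arctan2(d[1],d[0])))
A=ray(f,m(654,152),.04);B=ray(f,m(606,325),.04);d=A-B;print("lid",(A+B)/2,np.degrees(np.arctan2(d[1],d[0])),np.hypot(*d[:2]))
for q in((628,130),(628,352),(518,241),(738,241)):print(ray(f,m(*q),.04))
A=ray(f,s(325,88),.062);B=ray(f,s(289,218),.062);d=A-B;print("scoop handle",(A+B)/2,np.degrees(np.arctan2(d[1],d[0])),np.hypot(*d[:2]))
for q in((215,205),(412,255),(145,478),(332,520)):print(ray(f,s(*q),.046))
E
```

```text
[[ 0.3002  0.     -0.9539]
 [ 0.9539  0.      0.3002]
 [ 0.     -1.     -0.    ]]
bl [ 0.5125 -0.0418  0.09  ] 0.14001915621439256 21.402932487833855
or [ 0.5125 -0.0423  0.09  ] 0.13978304198857866 -18.536687906040537
red [ 0.5128 -0.0422  0.09  ] 0.13974799487447978 -58.590807591269126
lid [ 0.5074 -0.2549  0.04  ] -17.736944784581066 0.09232628137569807
[ 0.5629 -0.2561  0.04  ]
[ 0.4498 -0.2514  0.04  ]
[ 0.5063 -0.1978  0.04  ]
[ 0.5054 -0.3096  0.04  ]
scoop handle [0.5386 0.2948 0.062 ] -13.414431356962488 0.044586028659065816
[0.5231 0.3295 0.046 ]
[0.5058 0.2627 0.046 ]
[0.4324 0.349  0.046 ]
[0.4181 0.2864 0.046 ]
```

```bash
cat >> h.py <<'E'
def go(target,spin=0.0,cmdref=None):
    """tool-axis shift (cm) to reach world target; spin applied after"""
    o,R=st();d=R.T@(np.array(target)-o["tcp_pos"])*100
    print("t",o["clock"],"tcp",np.round(o["tcp_pos"],4),"xaxis deg",round(np.degrees(np.arctan2(R[1,0],R[0,0])),2),"F",np.round(o["contact_force"],1),"w",round(o["grip_width"],4))
    print("shift cm in tool axes",np.round(d,2),"tooly z",np.round(R[:,1],4))
E
python3 - <<'E'
from h import *
go((.4437,.3153,.14))
E
```

```text
t 1.35 tcp [0.2026 0.6439 0.2453] xaxis deg 72.54 F [-0.   0.2 -0.3] w 0.0856
shift cm in tool axes [-24.11  10.53 -32.87] tooly z [ 0.e+00  1.e-04 -1.e+00]
```

{"api": "send_rows", "payload": {"plan": [[-3,1.3,-4.1,0,1],[-3,1.3,-4.1,0,1],[-3,1.3,-4.1,0,1],[-3,1.3,-4.1,0,1],[-3,1.3,-4.1,0,1],[-3,1.3,-4.1,0,1],[-3,1.3,-4.1,0,1],[-3.1,1.4,-4.2,0,1],[0,0,0,-4.1,1],[0,0,0,0,1]]}}

```text
clock: 2.6
tcp_pos: [0.4444, 0.315, 0.1403]
orientation: [-1.311, -1.034, 1.034]
contact_force: [-0.2, -0.1, 1.0]
grip_width: 0.085
```

```bash
python3 - <<'E'
from h import *
go((.4437,.3153,.026))
f=save("scene","s1",(280,180,460,320),4.4)
f=save("top","t1",(90,170,240,290),5)
for q in ((.4437,.3153,.046),(.47,.309,.046)): print(proj(f,q))
E
```

```text
t 2.6 tcp [0.4444 0.315  0.1403] xaxis deg 76.54 F [-0.2 -0.1  1. ] w 0.085
shift cm in tool axes [1.000e-02 1.143e+01 7.000e-02] tooly z [-1.e-04  3.e-04 -1.e+00]
[155.54032902 259.92070746]
[158.2966074  249.96825143]
```

View pics/s1.png

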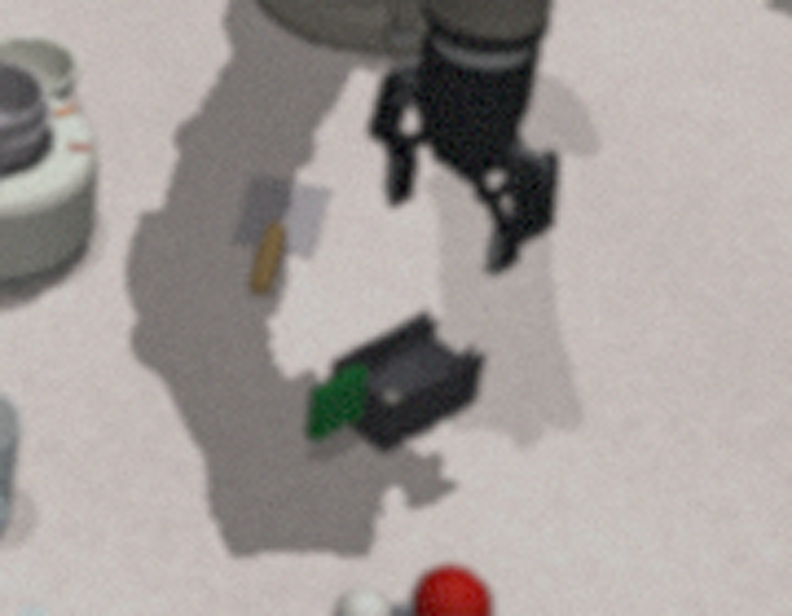

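View pics/t1.png

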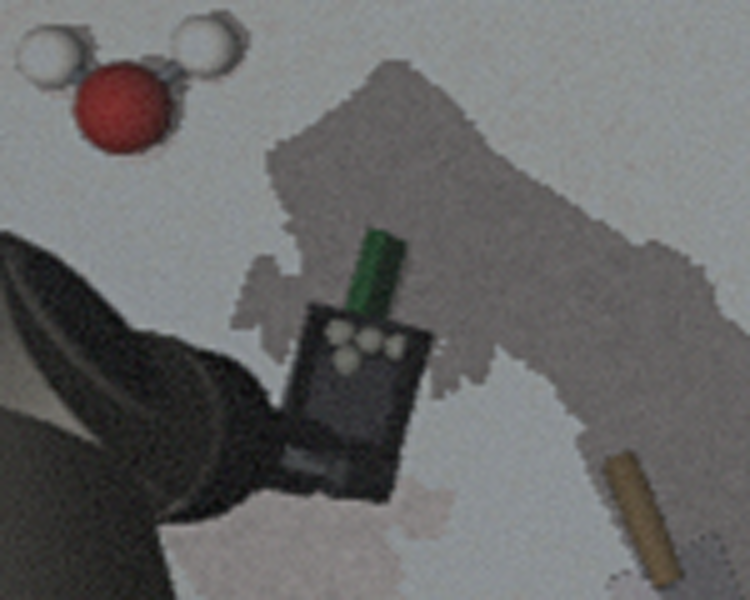

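{"api": "send_rows", "payload": {"plan": [[0,3,0,0,1],[0,3,0.1,0,1],[0,3,0,0,1],[0,2.4,0,0,1],[0,0,0,0,1],[0,0,0,0,0],[0,0,0,0,0],[0,0,0,0,0],[0,0,0,0,0]], "force": 60}}

```text
clock: 3.82
tcp_pos: [0.4439, 0.317, 0.0281]
orientation: [-1.31, -1.039, 1.033]
contact_force: [-0.9, 0.9, 5.7]
grip_width: 0.0574
```

```bash
python3 - <<'E'
from h import *
go((.4437,.3153,.026))
f=save("scene","s2",(280,180,460,320),4.4)
E
```

```text
t 3.825 tcp [0.4439 0.317  0.0281] xaxis deg 76.67 F [-0.9  0.9  5.7] w 0.0574
shift cm in tool axes [-0.17  0.21 -0.02] tooly z [ 0.0022  0.0027 -1.    ]
```

View pics/s2.png

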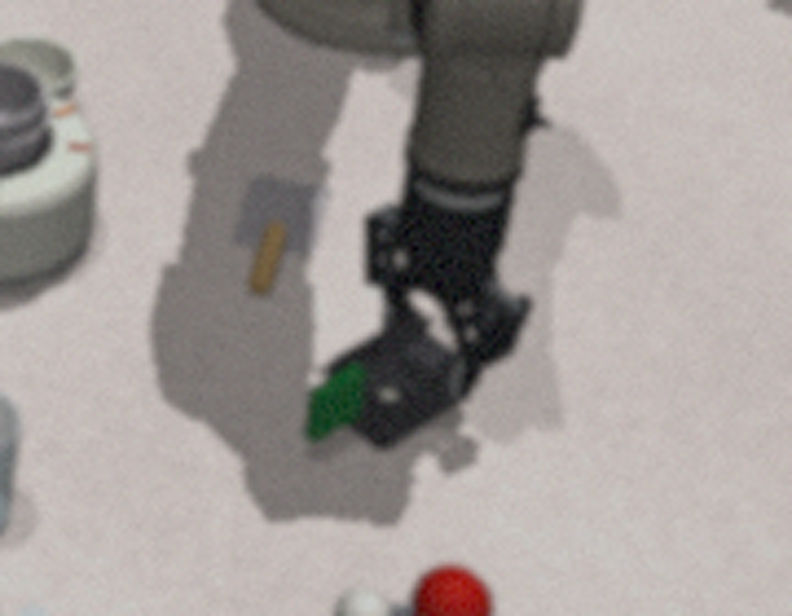

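{"api": "send_rows", "payload": {"plan": [[0,-1.5,0,0,0],[0,-2,0,0,0],[0,-2.5,0,0,0],[0,-2.5,0,0,0],[0,0,0,0,0]]}}

```text
clock: 4.5
tcp_pos: [0.4444, 0.3163, 0.114]
orientation: [-1.31, -1.039, 1.031]
contact_force: [0.8, -0.5, -2.2]
grip_width: 0.0571
```

```bash
python3 - <<'E'
from h import *
go((.4437,.3153,.026))
f=save("scene","s3",(280,180,460,320),4.4)
E
```

```text
t 4.5 tcp [0.4444 0.3163 0.114 ] xaxis deg 76.61 F [ 0.8 -0.5 -2.2] w 0.0571
shift cm in tool axes [-0.15  8.79  0.07] tooly z [ 0.0036  0.0032 -1.    ]
```

View pics/s3.png

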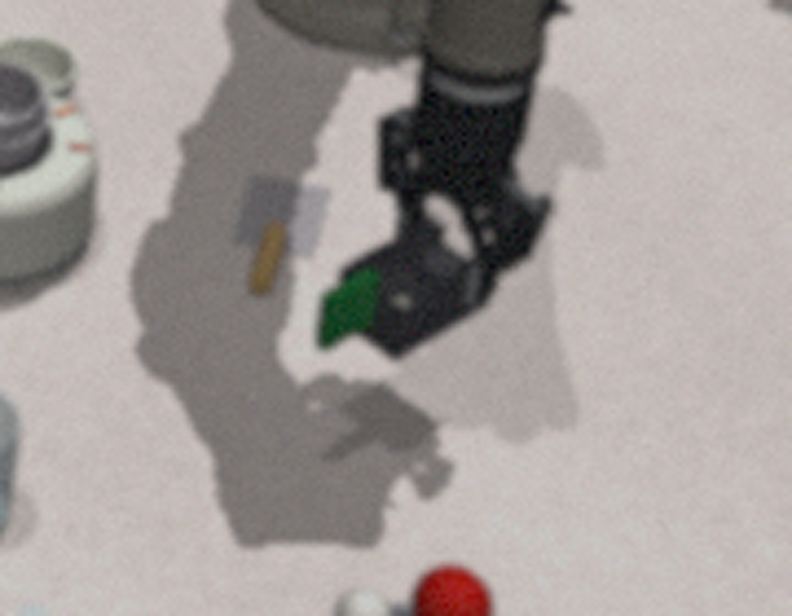

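```bash
python3 - <<'E'
from h import *
go((.5194,-.0434,.215))
E
```

```text
t 4.55 tcp [0.4435 0.3157 0.1125] xaxis deg 76.62 F [-0.2 -0.3 -1.5] w 0.0575
shift cm in tool axes [-33.16 -10.29 -15.71] tooly z [ 0.0017  0.0016 -1.    ]
```

{"api": "send_rows", "payload": {"plan": [[-1,-2,-0.5,0,0],[-2,-2.5,-1,0,0],[-2.5,-2.5,-1.2,0,0],[-3,-2,-1.4,0,0],[-3.5,-1.3,-1.6,0,0],[-3.5,0,-1.7,0,0],[-3.5,0,-1.7,0,0],[-3.5,0,-1.6,0,0],[-3.5,0,-1.6,0,0],[-3,0,-1.5,0,0],[-2.5,0,-1.2,0,0],[-1.6,0,-0.7,0,0]]}}

```text
clock: 6.05
tcp_pos: [0.5186, -0.0446, 0.2132]
orientation: [-1.31, -1.032, 1.036]
contact_force: [-0.3, -0.0, -1.6]
grip_width: 0.0574
```

```bash
python3 - <<'E'
from h import *
go((.5194,-.0434,.215))
f=save("scene","s4",(200,120,380,260),4.4)
f=save("top","t4",(220,150,370,270),5)
E
```

```text
t 6.05 tcp [ 0.5186 -0.0446  0.2132] xaxis deg 76.53 F [-0.3 -0.  -1.6] w 0.0574
shift cm in tool axes [ 0.14 -0.18 -0.05] tooly z [-2.2e-03 -7.0e-04 -1.0e+00]
```

View pics/s4.png

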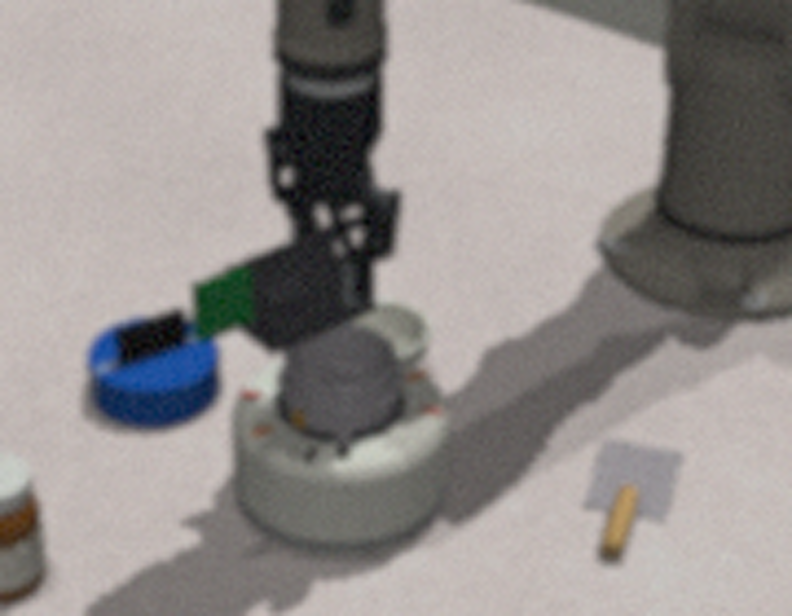

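View pics/t4.png

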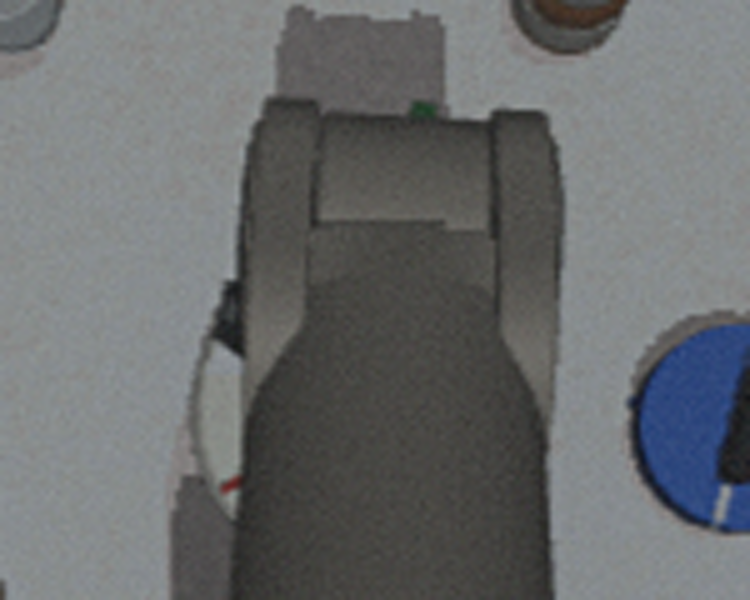

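```bash
cat >> h.py <<'E'
def scoop_pts(th,p=.031,a=-.0266,dz=.0281):
    o,R=st(); t=o["tcp_pos"]; fw=R[:,2].copy(); fw[2]=0; fw/=np.linalg.norm(fw); up=np.array([0,0,1.]); lat=np.cross(up,-fw)
    piv=t+up*(p-dz)
    F=fw*np.cos(th)-up*np.sin(th); U=up*np.cos(th)+fw*np.sin(th)
    f=lambda x,y,z: piv-F*(x-a)+lat*y+U*(z-p)
    P={}
    P["handle"]=[f(x,y,z) for y in(-.006,.006) for x,z in((.047,.016),(.093,.016),(.093,.062),(.047,.062))]
    P["body"]=[f(x,y,z) for y in(-.029,.029) for x,z in((-.047,0),(.047,0),(.047,.046),(-.047,.046))]
    P["spout"]=f(-.047,0,.030)
    return P
def overlay(name,th,box=(200,120,380,260),s=4.4,**k):
    f=r.grab_frame("scene");a=f["image"][:,:,::-1][box[1]:box[3],box[0]:box[2]]
    a=cv2.resize(a,None,fx=s,fy=s,interpolation=cv2.INTER_CUBIC)
    for t,c in zip(th,[(0,255,255),(255,255,0),(255,0,255)]):
        P=scoop_pts(t,**k)
        for n in("handle","body"):
            q=[tuple(int(v) for v in ((proj(f,x)-np.array(box[:2])+.5)*s)) for x in P[n]]
            for b in(0,4):
                for i in range(4): cv2.line(a,q[b+i],q[b+(i+1)%4],c,1)
    cv2.imwrite("pics/"+name+".png",a)
E
python3 - <<'E'
from h import *
overlay("o4",[0,-.15])
E
```

```text
(no output)
```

View pics/o4.png

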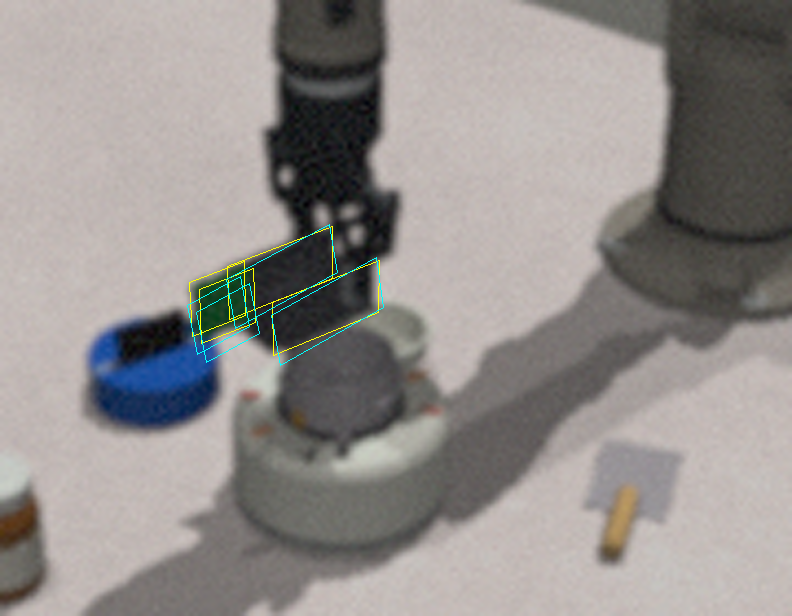

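{"api": "send_rows", "payload": {"plan": [[0.1,1.5,0,0,0],[0,1.5,0,0,0],[0,1,0,0,0],[0,0.5,0,0,0],[0,0,0,0,0]]}}

```text
clock: 6.82
tcp_pos: [0.5194, -0.0418, 0.1689]
orientation: [-1.31, -1.035, 1.036]
contact_force: [-0.1, -0.4, -1.3]
grip_width: 0.0575
```

{"api": "send_rows", "payload": {"plan": [[0,0,0,0,0],[0,0.3,0,0,0],[0,0.3,0,0,0],[0,0.2,0,0,0]], "force": 35}}

```text
clock: 7.32
tcp_pos: [0.5198, -0.0418, 0.1633]
orientation: [-1.31, -1.036, 1.035]
contact_force: [-12.5, 1.1, 32.2]
grip_width: 0.0575
```

```bash
python3 - <<'E'
from h import *
overlay("o5",[0,.1,.2])
go((.5194,-.0434,.154))
E
```

```text
t 7.375 tcp [ 0.5199 -0.0418  0.1634] xaxis deg 76.61 F [-9.8  1.2 21.3] w 0.0572
shift cm in tool axes [-0.16  0.94  0.01] tooly z [ 7.0e-04  1.1e-03 -1.0e+00]
```

View pics/o5.png

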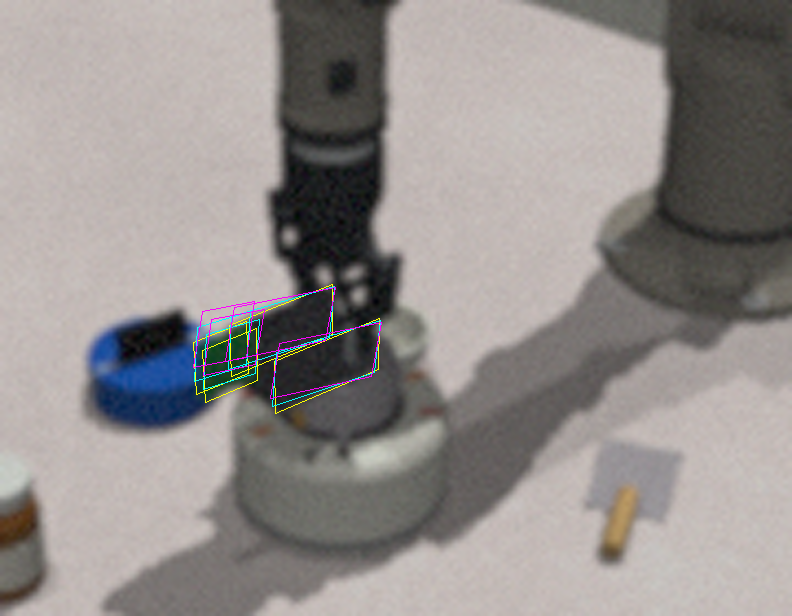

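{"api": "send_rows", "payload": {"plan": [[0,0,0,0,0],[0,0.15,0,0,0],[0,0.15,0,0,0],[0,0.15,0,0,0]], "force": 20}}

```text
clock: 7.88
tcp_pos: [0.5201, -0.0416, 0.1622]
orientation: [-1.309, -1.038, 1.033]
contact_force: [-25.6, 2.1, 64.0]
grip_width: 0.0572
```

```bash
python3 - <<'E'
from h import *
overlay("o6",[.1,.2,.3])
go((.5194,-.0434,.154))
E
```

```text
t 7.925 tcp [ 0.5202 -0.0416  0.1623] xaxis deg 76.62 F [-23.1   3.8  53. ] w 0.0574
shift cm in tool axes [-0.19  0.83  0.04] tooly z [ 0.0019  0.0027 -1.    ]
```

View pics/o6.png

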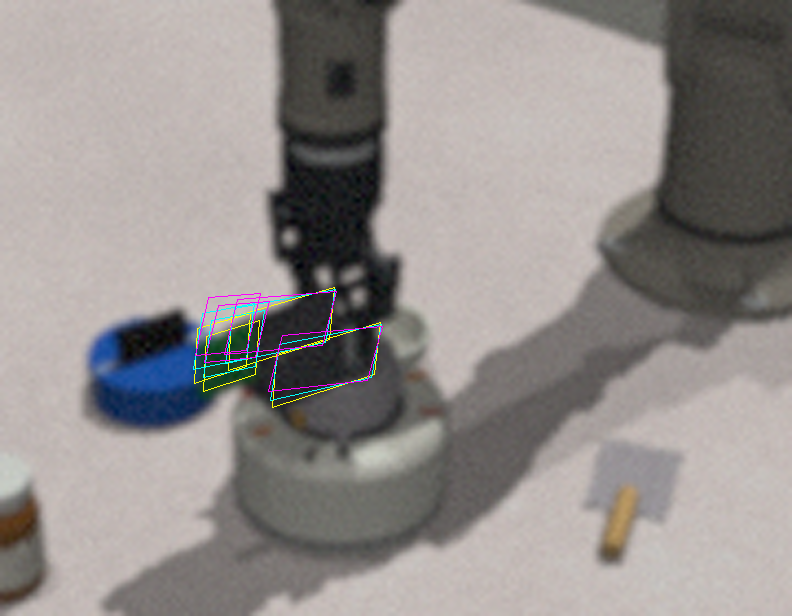

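{"api": "send_rows", "payload": {"plan": [[0,-0.4,0,0,0],[0,0,0,0,0.6],[0,0,0,0,0.6]]}}

```text
clock: 8.3
tcp_pos: [0.5202, -0.0417, 0.1633]
orientation: [-1.311, -1.037, 1.034]
contact_force: [-9.0, 1.0, 22.4]
grip_width: 0.0571
```

{"api": "send_rows", "payload": {"plan": [[0,0,0,0,0.66],[0,0,0,0,0.66]]}}

```text
clock: 8.55
tcp_pos: [0.5202, -0.0416, 0.1633]
orientation: [-1.311, -1.037, 1.034]
contact_force: [-9.4, 1.1, 22.9]
grip_width: 0.0569
```

{"api": "send_rows", "payload": {"plan": [[0,0,0,0,0.67],[0,0,0,0,0.67]]}}

```text
clock: 8.8
tcp_pos: [0.5202, -0.0417, 0.1632]
orientation: [-1.311, -1.037, 1.034]
contact_force: [-9.0, 1.9, 22.0]
grip_width: 0.0572
```

{"api": "send_rows", "payload": {"plan": [[0,0,0,0,0.675],[0,0,0,0,0.675]]}}

```text
clock: 9.05
tcp_pos: [0.5202, -0.0416, 0.1631]
orientation: [-1.311, -1.037, 1.034]
contact_force: [-9.0, 1.0, 20.2]
grip_width: 0.0573
```

{"api": "send_rows", "payload": {"plan": [[0,0,0,0,0.68]]}}

```text
clock: 9.18
tcp_pos: [0.5201, -0.0417, 0.1625]
orientation: [-1.311, -1.037, 1.034]
contact_force: [-4.4, 1.6, 10.9]
grip_width: 0.058
```

{"api": "send_rows", "payload": {"plan": [[0,0.1,0,0,0.68],[0,0.15,0,0,0.68]]}}

```text
clock: 9.43
tcp_pos: [0.5201, -0.0416, 0.1595]
orientation: [-1.311, -1.037, 1.035]
contact_force: [-3.6, 1.6, 8.4]
grip_width: 0.0582
```

```bash
python3 - <<'E'
from h import *
overlay("o7",[.1,.2])
go((.5194,-.0434,.154))
E
```

```text
t 9.475 tcp [ 0.52   -0.0415  0.1592] xaxis deg 76.66 F [-3.2  1.3  8.5] w 0.0581
shift cm in tool axes [-0.2   0.52  0.02] tooly z [ 1.3e-03  7.0e-04 -1.0e+00]
```

View pics/o7.png

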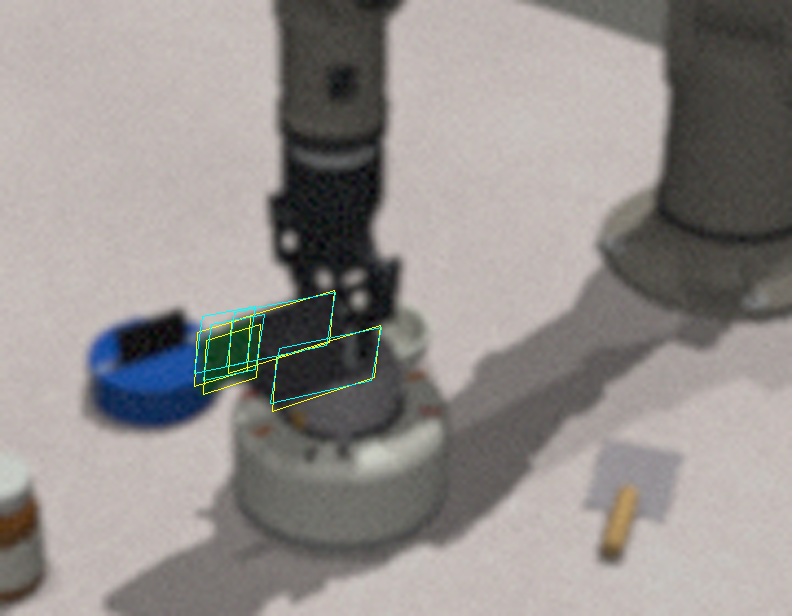

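{"api": "send_rows", "payload": {"plan": [[0,0.15,0,0,0.68],[0,0.15,0,0,0.68],[0,0.15,0,0,0.68]]}}

```text
clock: 9.85
tcp_pos: [0.5201, -0.0416, 0.1542]
orientation: [-1.311, -1.037, 1.035]
contact_force: [-0.9, 1.0, 4.9]
grip_width: 0.058
```

```bash
python3 - <<'E'
from h import *
overlay("o8",[.2,.3])
go((.5194,-.0434,.152))
E
```

```text
t 9.9 tcp [ 0.52   -0.0416  0.1539] xaxis deg 76.65 F [-0.4  1.3  3.3] w 0.0581
shift cm in tool axes [-0.19  0.19  0.01] tooly z [ 9.e-04  4.e-04 -1.e+00]
```

View pics/o8.png

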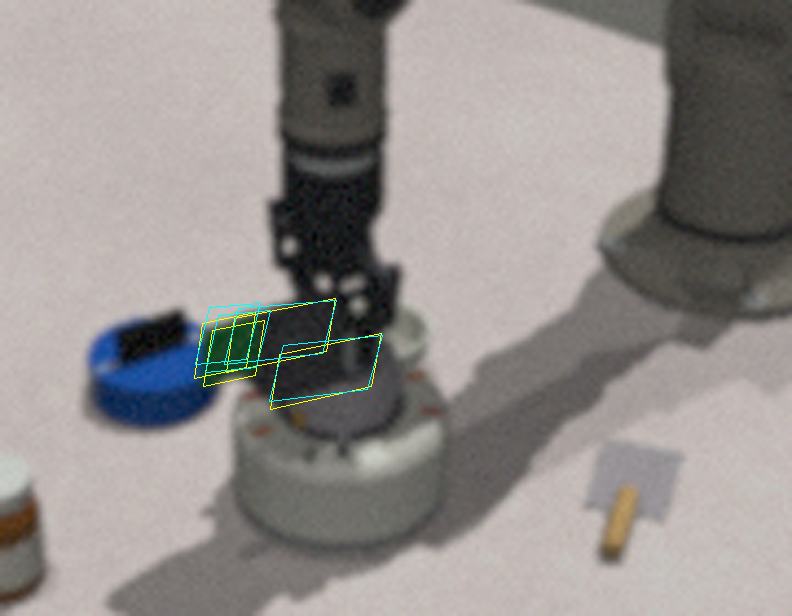

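{"api": "send_rows", "payload": {"plan": [[0,0.15,-0.2,0,0.68],[0,0.1,-0.2,0,0.68],[0,0.1,-0.2,0,0.68]]}}

```text
clock: 10.28
tcp_pos: [0.5257, -0.0429, 0.1502]
orientation: [-1.31, -1.036, 1.036]
contact_force: [-0.7, 2.5, 2.2]
grip_width: 0.0582
```

```bash
python3 - <<'E'
from h import *
overlay("o9",[.25,.4])
go((.5194,-.0434,.152))
E
```

```text
t 10.325 tcp [ 0.526  -0.043   0.1501] xaxis deg 76.66 F [1.5 1.7 2. ] w 0.0581
shift cm in tool axes [-0.19 -0.19  0.63] tooly z [ 5.e-04  1.e-04 -1.e+00]
```

View pics/o9.png

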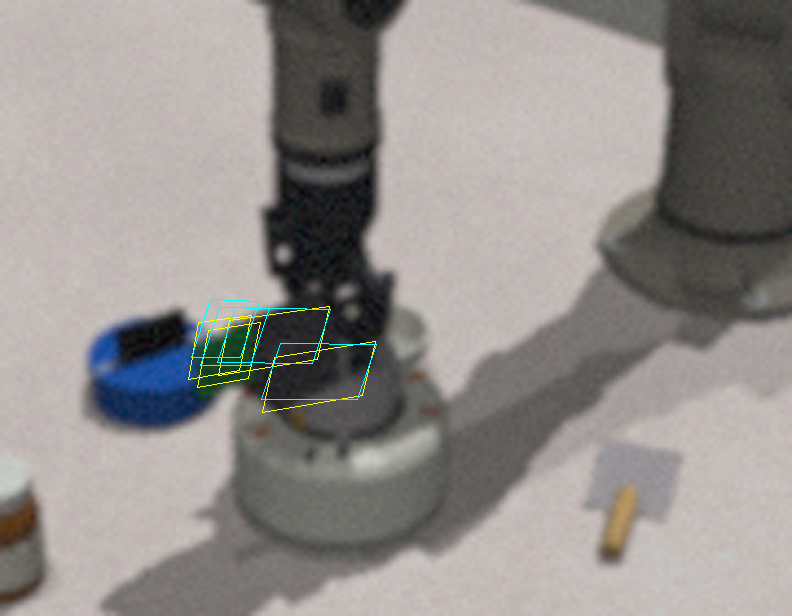

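```bash
python3 - <<'E'
from h import *
save("scene","s9",(235,170,305,230),11)
E
```

```text
(no output)
```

View pics/s9.png

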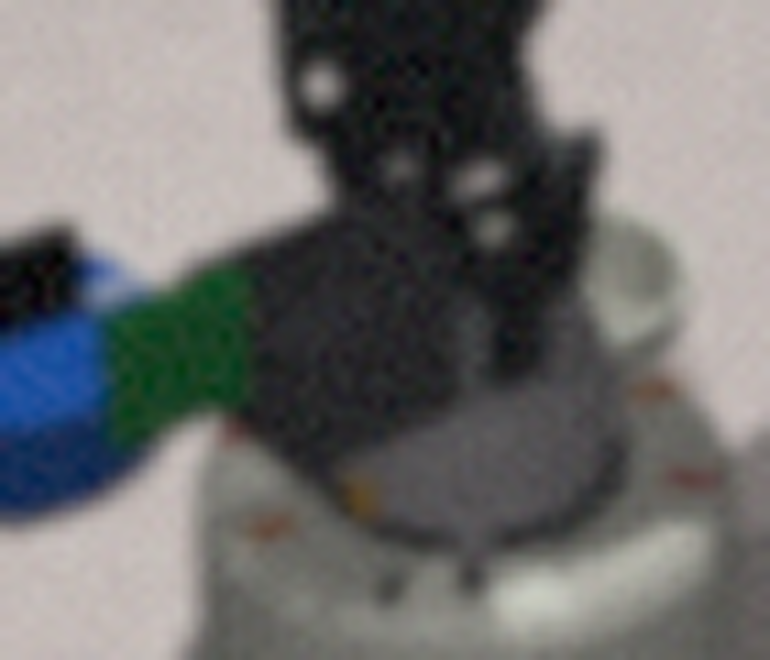

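```bash
cat >> h.py <<'E'
from scipy.optimize import minimize
def fitscoop(f=None,show=True):
    if f is None: f=r.grab_frame("scene")
    im=f["image"].astype(int);g=im[...,1]-np.maximum(im[...,0],im[...,2])
    m=(g>15).astype(np.uint8);n,l,s,_=cv2.connectedComponentsWithStats(m)
    k=1+np.argmax(s[1:,4]);M=cv2.resize(np.where(l==k,np.clip(g,0,60)/60.,0).astype(np.float32),None,fx=4,fy=4,interpolation=cv2.INTER_LINEAR)>.4
    o,R=st();fw=R[:,2].copy();fw[2]=0;fw/=np.linalg.norm(fw)
    def cost(v,full=False):
        P=[p-fw*v[1]*.01+np.array([0,0,v[2]*.01]) for p in scoop_pts(v[0])["handle"]]
        q=np.array([(proj(f,x)+.5)*4-.5 for x in P]);h=cv2.convexHull((q*16).astype(np.int32))
        B=np.zeros(M.shape,np.uint8);cv2.fillConvexPoly(B,h,1,shift=4);B=B>0
        return 1-(B&M).sum()/(B|M).sum()
    best=None
    for t0 in(0,.2,.4,.6):
        q=minimize(cost,[t0,0,0],method="Nelder-Mead",options=dict(initial_simplex=[[t0,0,0],[t0+.15,0,0],[t0,.6,0],[t0,0,.6]],xatol=.005,fatol=1e-3))
        if best is None or q.fun<best.fun:best=q
    print("fit theta %.3f back %.1fmm up %.1fmm cost %.3f npx %d"%(best.x[0],best.x[1]*10,best.x[2]*10,best.fun,M.sum()/16));return best.x
E
python3 - <<'E'
from h import *
fitscoop()
E
```

```text
fit theta 0.000 back 0.0mm up 0.0mm cost 1.000 npx 1
```

```bash
python3 - <<'E'
from h import *
f=r.grab_frame("scene");im=f["image"].astype(int)
print(im[200,250:262].tolist())
print(im[204,244:258].tolist())
E
```

```text
[[19, 64, 34], [12, 59, 32], [18, 66, 37], [29, 70, 37], [16, 63, 30], [24, 67, 30], [26, 66, 38], [32, 51, 32], [40, 45, 41], [35, 35, 38], [42, 41, 44], [44, 45, 49]]
[[28, 70, 94], [20, 65, 54], [20, 64, 33], [22, 65, 30], [8, 62, 24], [28, 64, 35], [31, 68, 43], [21, 66, 34], [13, 62, 31], [33, 70, 42], [17, 63, 27], [16, 62, 37], [19, 60, 29], [28, 53, 29]]
```

```bash
sed -i 's|m=(g>15)|g[:140]=0;g=cv2.GaussianBlur(g.astype(np.float32),(3,3),0);m=(g>12)|; s|np.clip(g,0,60)/60.|np.clip(g,0,32)/32.|; s|>.4$|>.45|' h.py; python3 - <<'E'
from h import *
fitscoop()
E
```

```text
fit theta 0.024 back -10.3mm up 8.4mm cost 0.318 npx 138
```

```bash
python3 - <<'E'
from h import *
f=r.grab_frame("scene")
im=f["image"].astype(int);g=im[...,1]-np.maximum(im[...,0],im[...,2]);g[:140]=0;g=cv2.GaussianBlur(g.astype(np.float32),(3,3),0)
box=(235,170,305,230);s=11
a=np.clip(g*5,0,255).astype(np.uint8)[170:230,235:305];a=cv2.cvtColor(cv2.resize(a,None,fx=s,fy=s),cv2.COLOR_GRAY2BGR)
for t,c in((.15,(0,255,255)),(.3,(255,255,0))):
    q=[tuple(int(v) for v in((proj(f,x)-np.array(box[:2])+.5)*s)) for x in scoop_pts(t)["handle"]]
    for b in(0,4):
        for i in range(4):cv2.line(a,q[b+i],q[b+(i+1)%4],c,1)
cv2.imwrite("pics/dbg.png",a)
E
```

```text
(no output)
```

View pics/dbg.png

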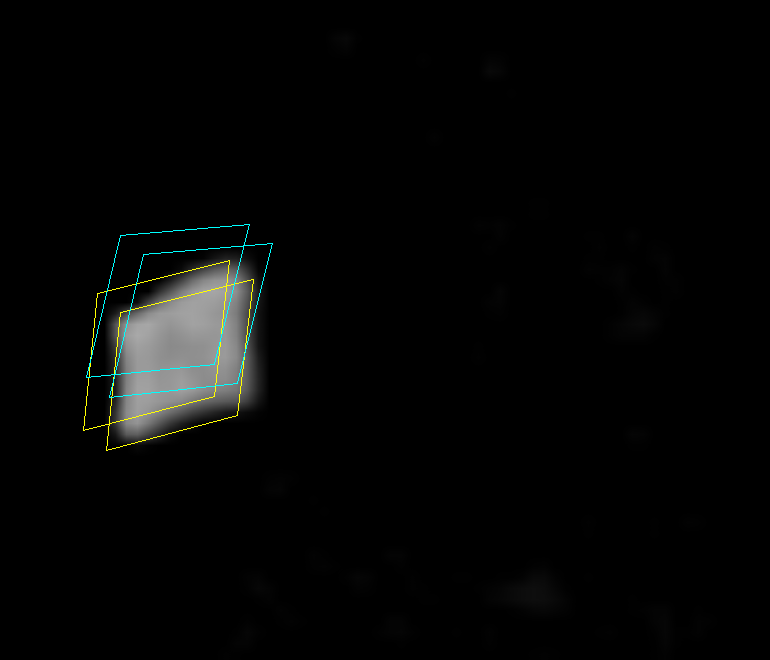

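{"api": "send_rows", "payload": {"plan": [[0,0,0,0,0],[0,0,0,0,0],[0,0,0,0,0],[0,-1.5,0,0,0],[0,-2,0,0,0],[0,-1,0,0,0],[0,0,0,0,0]], "force": 60}}

```text
clock: 11.45
tcp_pos: [0.5256, -0.0432, 0.196]
orientation: [-1.311, -1.037, 1.035]
contact_force: [-0.3, -1.1, -2.3]
grip_width: 0.0573
```

```bash
python3 - <<'E'
from h import *
o,R=st();print(o["contact_force"],o["moment"],o["tcp_pos"],R.round(4).tolist())
overlay("o10",[.1],box=(220,130,310,200),s=8.5)
save("scene","s10",(220,130,310,200),8.5)
E
```

```text
[-0.26946709 -1.10894221 -2.330998  ] [0.0073612  0.10371916 0.06147749] [ 0.52560057 -0.04322048  0.19602276] [[0.2311, 0.0012, -0.9729], [0.9729, 0.0003, 0.2311], [0.0005, -1.0, -0.0011]]
```

View pics/o10.png

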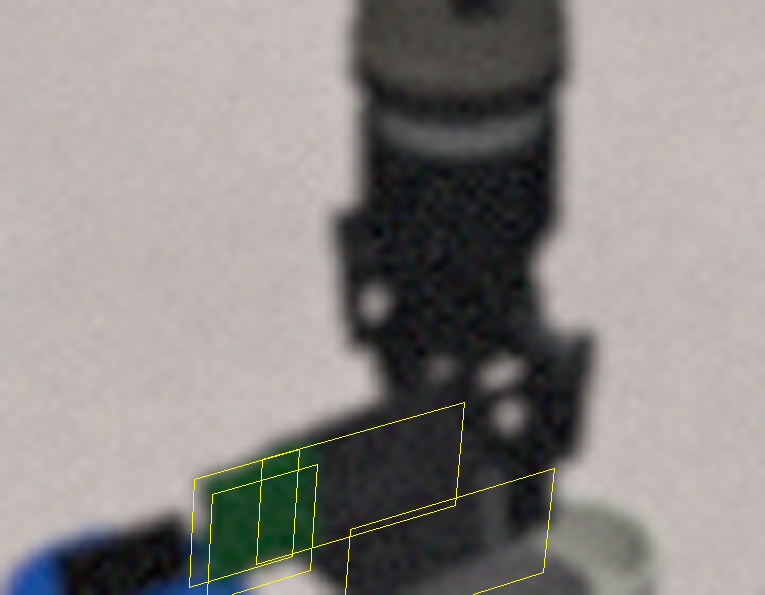

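View pics/s10.png

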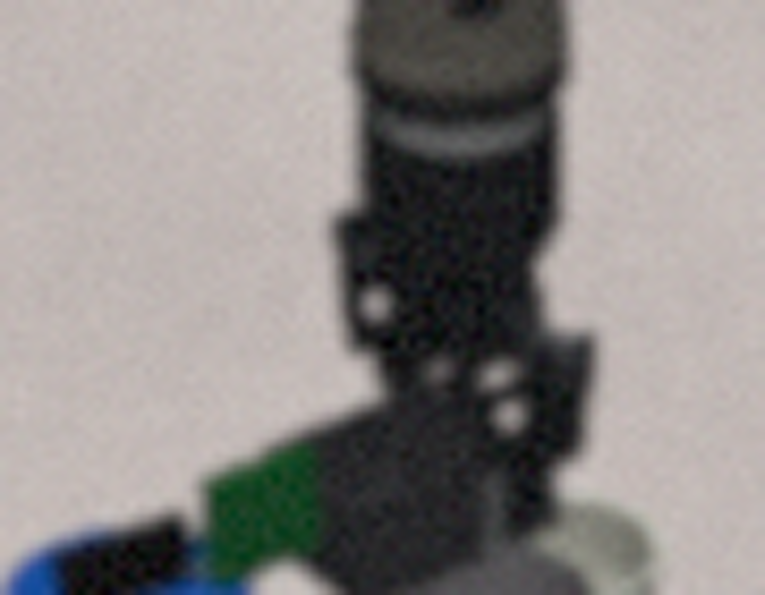

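{"api": "send_rows", "payload": {"plan": [[1.2,0,0.4,0,0],[2.2,0,0.8,0,0],[3,0,1,0,0],[3.6,0,1.2,0,0],[3.6,0,1.2,0,0],[3.6,1,1.2,0,0],[3.4,2,1.2,0,0],[2.8,2.8,0.9,0,0],[1.7,2.8,0.6,0,0],[0.9,2.8,0.3,0,0],[0,2.2,0,0,0],[0,1.6,0,0,0]]}}

```text
clock: 13.05
tcp_pos: [0.4987, 0.2307, 0.0418]
orientation: [-1.309, -1.035, 1.038]
contact_force: [-0.0, -0.0, -2.2]
grip_width: 0.0576
```

{"api": "send_rows", "payload": {"plan": [[0,0.8,0,0,0],[0,0.5,0,0,0],[0,0.3,0,0,0],[0,0,0,0,0]]}}

```text
clock: 13.55
tcp_pos: [0.5001, 0.2301, 0.0276]
orientation: [-1.311, -1.036, 1.035]
contact_force: [0.2, 0.5, -1.4]
grip_width: 0.0573
```

{"api": "send_rows", "payload": {"plan": [[0,0.2,0,0,0],[0,0.2,0,0,0],[0,0,0,0,0]]}}

```text
clock: 13.92
tcp_pos: [0.4998, 0.2301, 0.0232]
orientation: [-1.31, -1.036, 1.036]
contact_force: [-0.2, -0.6, -1.1]
grip_width: 0.0575
```

```bash
python3 - <<'E'
from h import *
o,R=st();print(o["contact_force"],o["moment"],o["tcp_pos"])
save("scene","s11",(270,180,410,285),5.5)
E
```

```text
[-0.19891357 -0.6192861  -1.11448327] [0.0046619  0.09238162 0.03441815] [0.49979629 0.23005248 0.02320196]
```

View pics/s11.png

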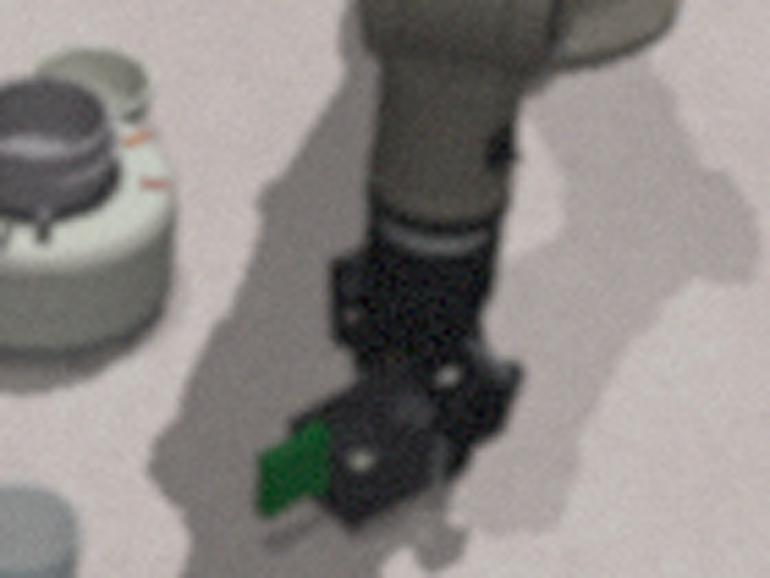

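{"api": "send_rows", "payload": {"plan": [[0,0.2,0,0,0],[0,0.2,0,0,0],[0,0,0,0,0]]}}

```text
clock: 14.35
tcp_pos: [0.4997, 0.23, 0.0191]
orientation: [-1.31, -1.035, 1.036]
contact_force: [0.1, -0.1, -1.6]
grip_width: 0.0573
```

{"api": "send_rows", "payload": {"plan": [[0,0.2,0,0,0],[0,0,0,0,0],[0,0,0,0,0.7],[0,0,0,0,1],[0,0,0,0,1]]}}

```text
clock: 14.98
tcp_pos: [0.5001, 0.2302, 0.0175]
orientation: [-1.311, -1.036, 1.035]
contact_force: [0.4, 0.3, -0.0]
grip_width: 0.0854
```

```bash
python3 - <<'E'
from h import *
go((.4998,.23,.0255))
f=save("scene","s12",(270,180,410,285),5.5)
f=save("top","t12",(140,170,260,270),6.5)
E
```

```text
t 14.975 tcp [0.5001 0.2302 0.0175] xaxis deg 76.63 F [ 0.4  0.3 -0. ] w 0.0854
shift cm in tool axes [-0.02 -0.8   0.02] tooly z [ 4.e-04  2.e-04 -1.e+00]
```

View pics/s12.png

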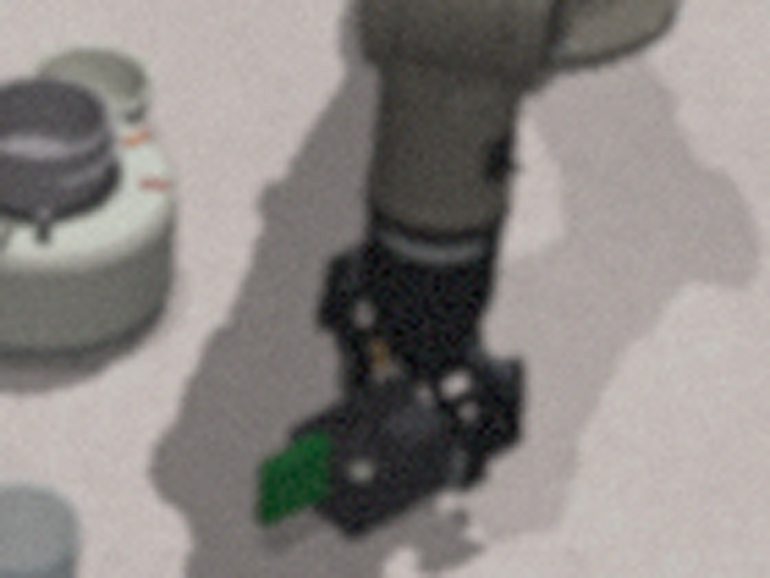

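View pics/t12.png

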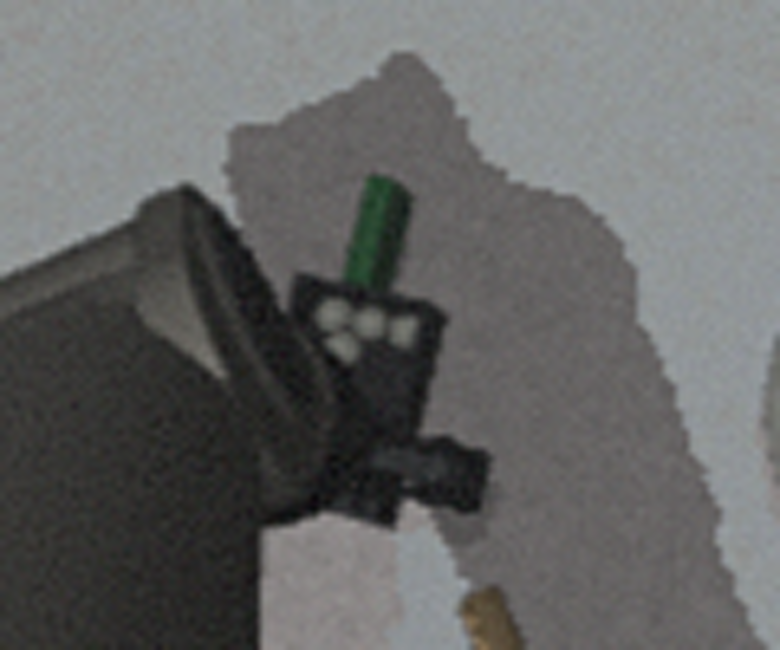

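```bash
python3 - <<'E'
from h import *
f=r.grab_frame("top");o,R=st();t=o["tcp_pos"];fw=R[:,2];lx=R[:,0]
s=lambda u,v:((u+.5)/6.5-.5+140,(v+.5)/6.5-.5+170)
for n,u,v,z in(("handle rear top",372,178,.062),("handle front top",360,282,.062),("rear left corner",298,275,.046),("rear right",445,313,.046),("front right",395,524,.046)):
    p=ray(f,s(u,v),z)-t;print(n,"fwd %.1f lat %.1f mm"%(p@fw*1000,p@lx*1000))
E
```

```text
handle rear top fwd -112.6 lat 2.4 mm
handle front top fwd -69.5 lat -3.8 mm
rear left corner fwd -68.1 lat 25.8 mm
rear right fwd -66.3 lat -37.9 mm
front right fwd 22.8 lat -39.8 mm
```

{"api": "send_rows", "payload": {"plan": [[-0.3,-0.9,0,0,1],[0,0,1.2,0,1],[0,0,0,0,1],[0,0,0,0,0],[0,0,0,0,0],[0,0,0,0,0],[0,0,0,0,0],[0,-1,0,0,0],[0,-1.5,0,0,0],[0,-2,0,0,0],[0,0,0,0,0]], "force": 60}}

```text
clock: 16.5
tcp_pos: [0.4888, 0.2305, 0.0732]
orientation: [-1.311, -1.039, 1.032]
contact_force: [-0.2, -0.0, -2.1]
grip_width: 0.057
```

```bash
python3 - <<'E'
from h import *
go((.4998,.23,.0255))
overlay("o13",[0],box=(290,180,390,255),s=8,a=-.034,dz=.0265)
f=save("top","t13",(140,170,260,270),6.5)
E
```

```text
t 16.5 tcp [0.4888 0.2305 0.0732] xaxis deg 76.62 F [-0.2 -0.  -2.1] w 0.057
shift cm in tool axes [ 0.2   4.77 -1.07] tooly z [ 0.0032  0.0019 -1.    ]
```

View pics/o13.png

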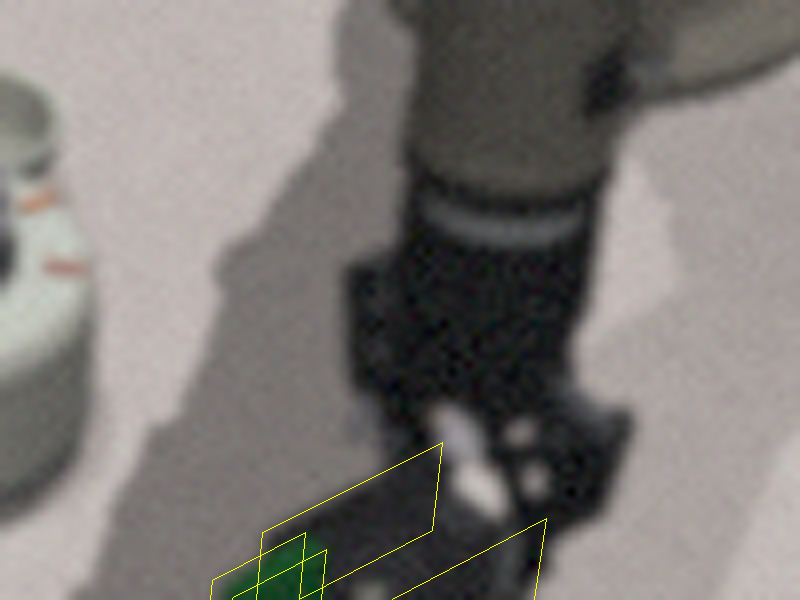

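View pics/t13.png

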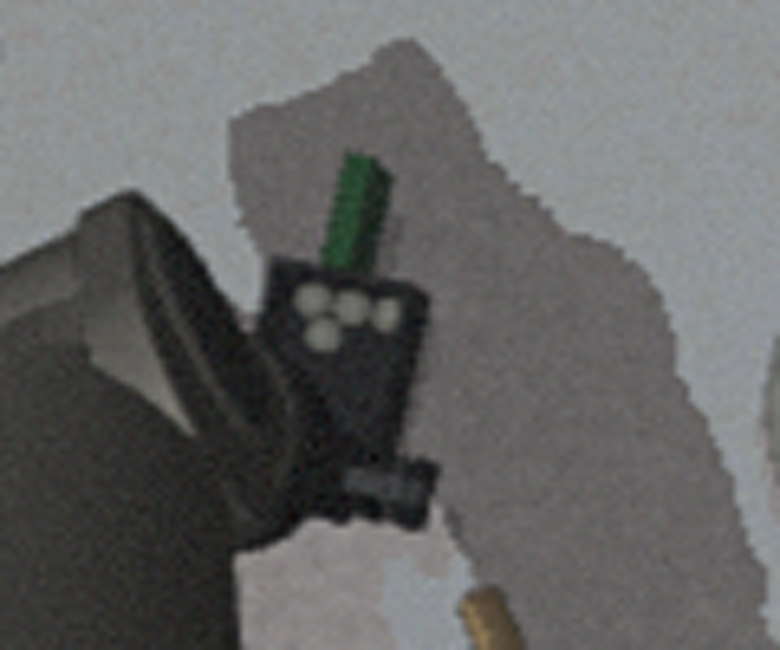

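{"api": "send_rows", "payload": {"plan": [[0,-1.5,0,0,0],[-0.9,-2.5,-0.3,0,0],[-1.8,-2.8,-0.7,0,0],[-2.6,-2.6,-1,0,0],[-3.2,-2,-1.2,0,0],[-3.5,-1,-1.3,0,0],[-3.5,0,-1.3,0,0],[-3.5,0,-1.3,0,0],[-3.1,0,-1.1,0,0],[-2.2,0,-0.8,0,0],[-1.2,0,-0.5,0,0],[-0.4,0,-0.1,0,0]]}}

```text
clock: 18.1
tcp_pos: [0.521, -0.0446, 0.1954]
orientation: [-1.311, -1.035, 1.035]
contact_force: [0.3, 0.5, -1.4]
grip_width: 0.0571
```

```bash
python3 - <<'E'
from h import *
go((.5223,-.0441,.165))
o,R=st();print(o["contact_force"],o["moment"])
E
```

```text
t 18.1 tcp [ 0.521  -0.0446  0.1954] xaxis deg 76.59 F [ 0.3  0.5 -1.4] w 0.0571
shift cm in tool axes [ 0.08  3.04 -0.11] tooly z [-1.e-04  1.e-04 -1.e+00]
[ 0.27802242  0.48267466 -1.37440802] [ 0.05483063  0.09564692 -0.01440799]
```

{"api": "send_rows", "payload": {"plan": [[0,1.2,-0.1,0,0],[0,1.1,0,0,0],[0,0.5,0,0,0],[0,0,0,0,0]]}}

```text
clock: 18.6
tcp_pos: [0.5216, -0.0441, 0.1666]
orientation: [-1.309, -1.035, 1.037]
contact_force: [1.1, -0.5, -2.2]
grip_width: 0.0572
```

{"api": "send_rows", "payload": {"plan": [[0,0.2,0,0,0],[0,0.2,0,0,0],[0,0.2,0.15,0,0],[0,0.15,0.15,0,0]], "force": 20}}

```text
clock: 19.1
tcp_pos: [0.5216, -0.0442, 0.1621]
orientation: [-1.314, -1.04, 1.032]
contact_force: [-2.3, -0.7, 17.2]
grip_width: 0.0573
```

```bash
python3 - <<'E'
from h import *
go((.5223,-.0441,.165))
overlay("o14",[0,.1],box=(225,160,325,235),s=8,a=-.034,dz=.0265)
E
```

```text
t 19.1 tcp [ 0.5216 -0.0442  0.1621] xaxis deg 76.61 F [-2.3 -0.7 17.2] w 0.0573
shift cm in tool axes [ 0.03 -0.29 -0.07] tooly z [ 0.0058  0.     -1.    ]
```

View pics/o14.png

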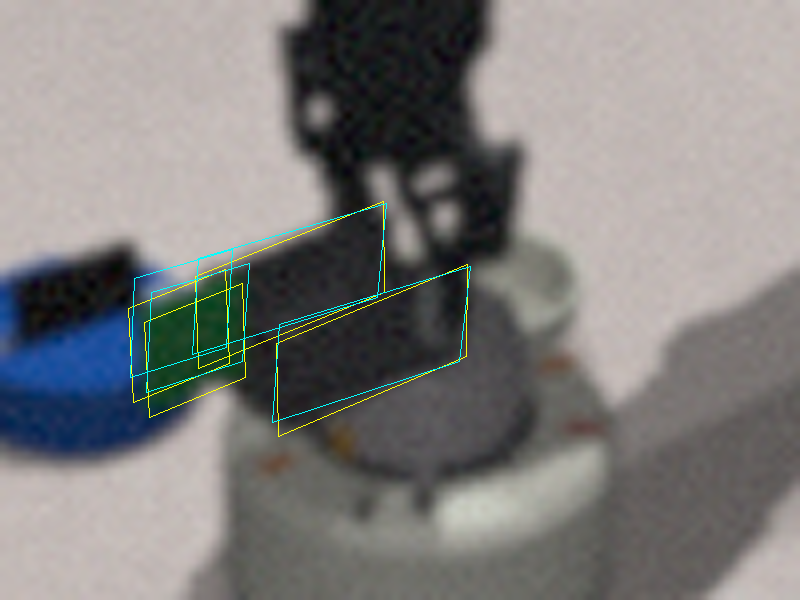

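{"api": "send_rows", "payload": {"plan": [[0,0.1,0.2,0,0],[0,0.1,0.2,0,0],[0,0.1,0.2,0,0]]}}

```text
clock: 19.52
tcp_pos: [0.5208, -0.044, 0.1616]
orientation: [-1.323, -1.047, 1.026]
contact_force: [8.3, -4.8, 18.1]
grip_width: 0.0571
```

{"api": "send_rows", "payload": {"plan": [[0,0,0,0,0.672],[0,0,0,0,0.672],[0,0,0,0,0.675]]}}

```text
clock: 19.9
tcp_pos: [0.5208, -0.044, 0.1617]
orientation: [-1.323, -1.047, 1.026]
contact_force: [6.2, -3.4, 16.8]
grip_width: 0.0573
```

{"api": "send_rows", "payload": {"plan": [[0,0,0,0,0.677],[0,0,0,0,0.677]]}}

```text
clock: 20.15
tcp_pos: [0.5161, -0.0422, 0.1587]
orientation: [-1.314, -1.041, 1.032]
contact_force: [2.6, 1.3, 4.2]
grip_width: 0.0576
```

```bash
python3 - <<'E'
from h import *
go((.5223,-.0441,.165))
overlay("o15",[.1,.2],box=(225,160,325,235),s=8,a=-.034,dz=.0265)
E
```

```text
t 20.15 tcp [ 0.5161 -0.0422  0.1587] xaxis deg 76.65 F [2.6 1.3 4.2] w 0.0576
shift cm in tool axes [-0.04 -0.63 -0.65] tooly z [ 6.5e-03  4.0e-04 -1.0e+00]
```

View pics/o15.png

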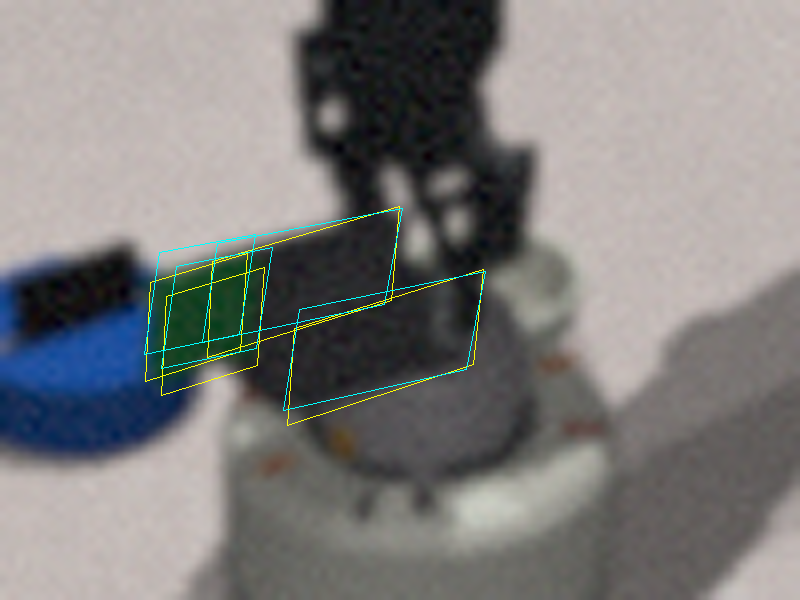

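{"api": "send_rows", "payload": {"plan": [[0,0.15,0.1,0,0.676],[0,0.15,0.1,0,0.676],[0,0.1,0.1,0,0.676]]}}

```text
clock: 20.58
tcp_pos: [0.511, -0.0411, 0.1532]
orientation: [-1.311, -1.037, 1.035]
contact_force: [2.4, 2.3, 4.3]
grip_width: 0.058
```

```bash
python3 - <<'E'
from h import *
go((.5223,-.0441,.165))
overlay("o16",[.15,.25],box=(225,160,325,235),s=8,a=-.034,dz=.0265)
E
```

```text
t 20.575 tcp [ 0.511  -0.0411  0.1532] xaxis deg 76.67 F [2.4 2.3 4.3] w 0.058
shift cm in tool axes [-0.03 -1.18 -1.18] tooly z [ 1.4e-03  7.0e-04 -1.0e+00]
```

View pics/o16.png

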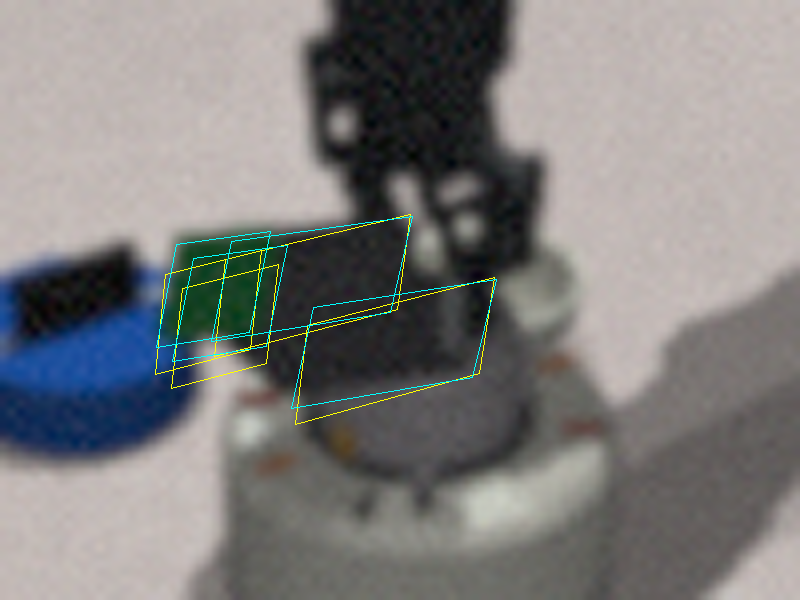

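{"api": "send_rows", "payload": {"plan": [[0,0.12,0.05,0,0.676],[0,0.12,0.05,0,0.676]]}}

```text
clock: 20.88
tcp_pos: [0.5095, -0.0407, 0.1507]
orientation: [-1.31, -1.037, 1.036]
contact_force: [-0.1, 3.5, 7.2]
grip_width: 0.0575
```

```bash
python3 - <<'E'
from h import *
go((.5223,-.0441,.165))
overlay("o17",[.3,.4],box=(225,160,325,235),s=8,a=-.034,dz=.0265)
E
```

```text
t 20.875 tcp [ 0.5095 -0.0407  0.1507] xaxis deg 76.68 F [-0.1  3.5  7.2] w 0.0575
shift cm in tool axes [-0.03 -1.43 -1.33] tooly z [ 1.e-04  9.e-04 -1.e+00]
```

View pics/o17.png

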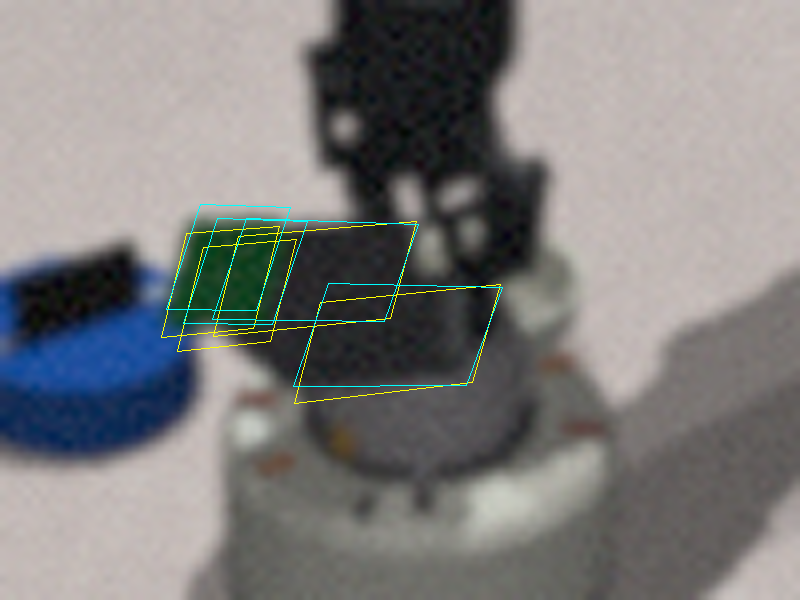

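{"api": "send_rows", "payload": {"plan": [[0,0.12,0,0,0.676],[0,0.12,0,0,0.676],[0,0,0,0,0.676],[0,0,0,0,0],[0,0,0,0,0],[0,0,0,0,0]]}}

```text
clock: 21.68
tcp_pos: [0.5084, -0.0404, 0.148]
orientation: [-1.308, -1.035, 1.037]
contact_force: [-2.7, 3.2, 7.3]
grip_width: 0.0576
```

```bash
python3 - <<'E'
from h import *
go((.5223,-.0441,.165))
overlay("o18",[.4],box=(225,160,325,235),s=8,a=-.034,dz=.0265)
E
```

```text
t 21.675 tcp [ 0.5084 -0.0404  0.148 ] xaxis deg 76.69 F [-2.7  3.2  7.3] w 0.0576
shift cm in tool axes [-0.04 -1.7  -1.44] tooly z [-0.0021  0.0013 -1.    ]
```

View pics/o18.png

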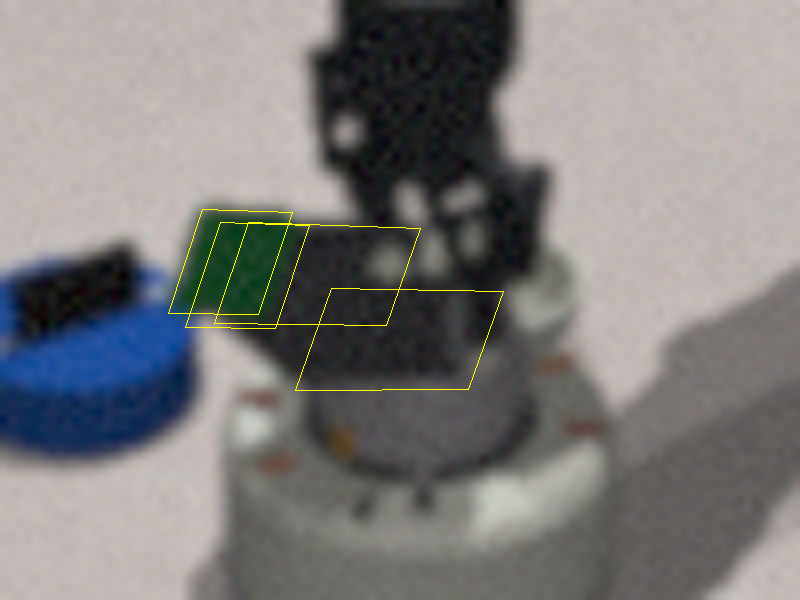

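```bash
python3 - <<'E'
from h import *
save("scene","s18",(255,175,305,212),16)
E
```

```text
(no output)
```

View pics/s18.png

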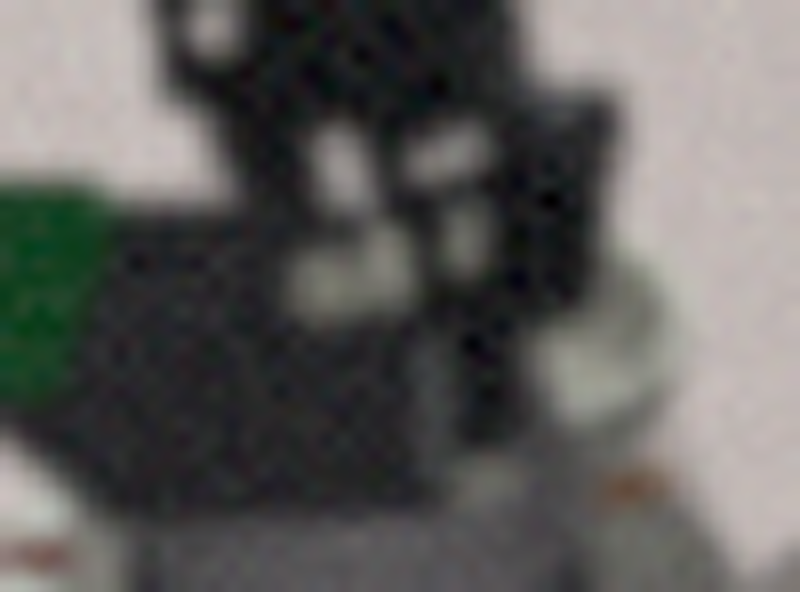

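{"api": "send_rows", "payload": {"plan": [[0,0,0,0,0],[0,0,0,0,0]], "force": 60}}

```text
clock: 22.02
tcp_pos: [0.5084, -0.0404, 0.1481]
orientation: [-1.308, -1.035, 1.037]
contact_force: [-3.7, 4.3, 8.9]
grip_width: 0.0572
```

```bash
python3 - <<'E'
from h import *
save("scene","s19",(255,175,305,212),16)
E
```

```text
(no output)
```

View pics/s19.png

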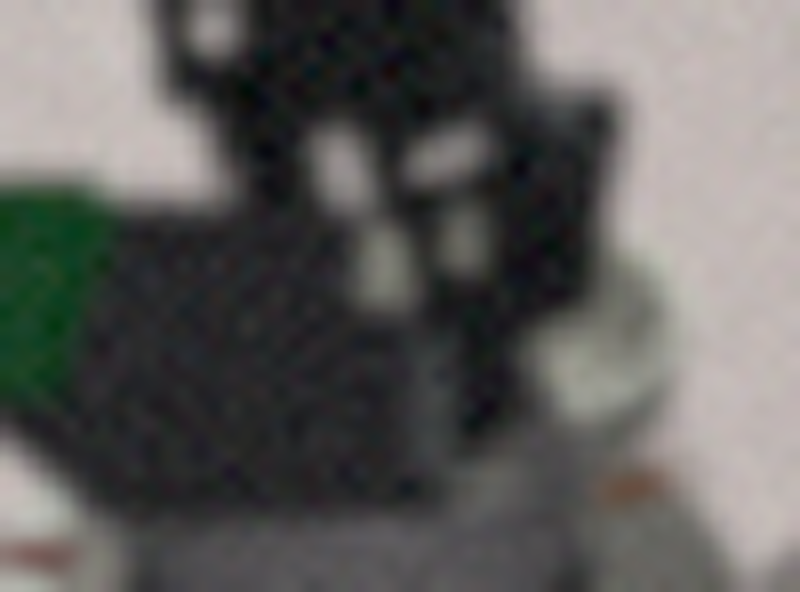

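{"api": "send_rows", "payload": {"plan": [[0,0,0,0,0],[0,0,0,0,0],[0,-0.5,0,0,0],[0,-0.3,-0.3,0,0],[0,0,-0.6,0,0],[0,0,0.6,0,0],[0.4,0,0,0,0],[-0.4,0,0,0,0],[0,0,-0.6,0,0],[0,0,0.3,0,0],[0,0,0,0,0]]}}

```text
clock: 23.45
tcp_pos: [0.5149, -0.0429, 0.1559]
orientation: [-1.31, -1.035, 1.036]
contact_force: [-0.4, 0.9, -2.1]
grip_width: 0.0576
```

```bash
python3 - <<'E'
from h import *
o,R=st();print(o["contact_force"],o["moment"])
save("scene","s20",(240,160,310,212),11)
E
```

```text
[-0.43139599  0.85525525 -2.07619973] [-0.01709184  0.06260969  0.05562043]
```

View pics/s20.png

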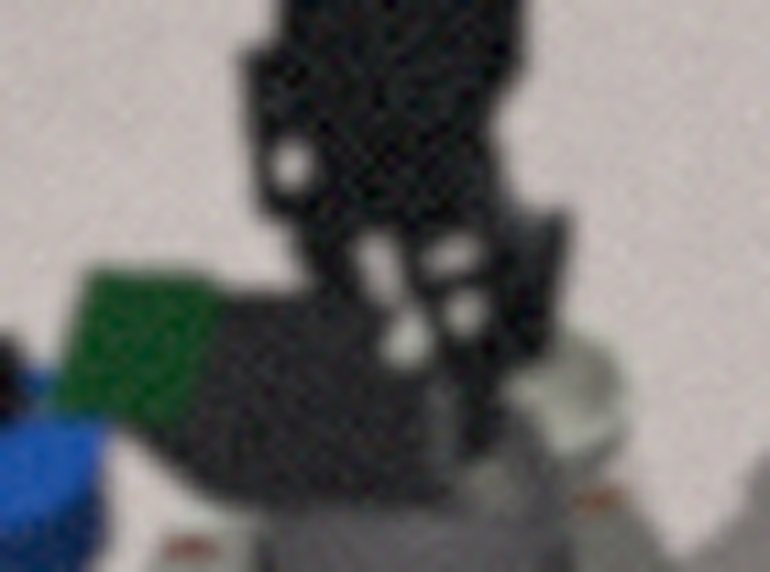

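```bash
python3 - <<'E'
from h import *
f=r.grab_frame("scene");o,R=st();t=o["tcp_pos"]
for px in((276.8,190.5),(286,203.5)):
    print("table",ray(f,px,0),"z.05",ray(f,px,.05),"z.01",ray(f,px,.15))
    d=f["cam_to_world"][:3,:3]@np.linalg.solve(f["camera_matrix"],[*px,1.]);c=f["cam_to_world"][:3,3]
    for lat in(-.01,0,.01):
        s=((t-c)@R[:,0]+lat)/(d@R[:,0]);p=c+s*d-t;print(lat,"fwd %.1f z %.4f"%(p@R[:,2]*1000,p[2]+t[2]))
ft=r.grab_frame("top")
E
```

```text
table [ 0.31207158 -0.2115464   0.        ] z.05 [ 0.36912721 -0.16321141  0.05      ] z.01 [ 0.48323846 -0.06654144  0.15      ]
-0.01 fwd 10.4 z 0.1670
0 fwd 3.1 z 0.1753
0.01 fwd -4.3 z 0.1836
table [ 0.35724666 -0.12701616  0.        ] z.05 [ 0.41209078 -0.0828193   0.05      ] z.01 [0.521779   0.00557443 0.15      ]
-0.01 fwd 50.1 z 0.0974
0 fwd 42.3 z 0.1063
0.01 fwd 34.6 z 0.1153
```

```bash
python3 - <<'E'
from h import *
ft=r.grab_frame("top");print(ray(ft,(321,289),.05))
a=r.grab_frame("scene")["image"]
for p in((277,190),(277,191),(282,188),(275,184),(292,198),(290,199)):print(p,a[p[1],p[0]])
E
```

```text
[ 0.36462204 -0.12245716  0.05      ]
(277, 190) [165 165 154]
(277, 191) [154 154 146]
(282, 188) [127 127 119]
(275, 184) [134 130 129]
(292, 198) [151 150 140]
(290, 199) [143 143 136]
```

{"api": "send_rows", "payload": {"plan": [[0,-1.5,0,0,0],[0,-2.5,0,0,0],[0,-2.5,0,0,0],[0,-1.5,0,0,0],[0,0,0,0,0]]}}

```text
clock: 24.32
tcp_pos: [0.5159, -0.0428, 0.2373]
orientation: [-1.312, -1.038, 1.034]
contact_force: [0.5, 0.5, -1.5]
grip_width: 0.0571
```

```bash
python3 - <<'E'
from h import *
save("scene","s21",(240,140,310,212),11)
print(r.recognise("scene","ball0_center"))
E
```

```text
[]
```

View pics/s21.png

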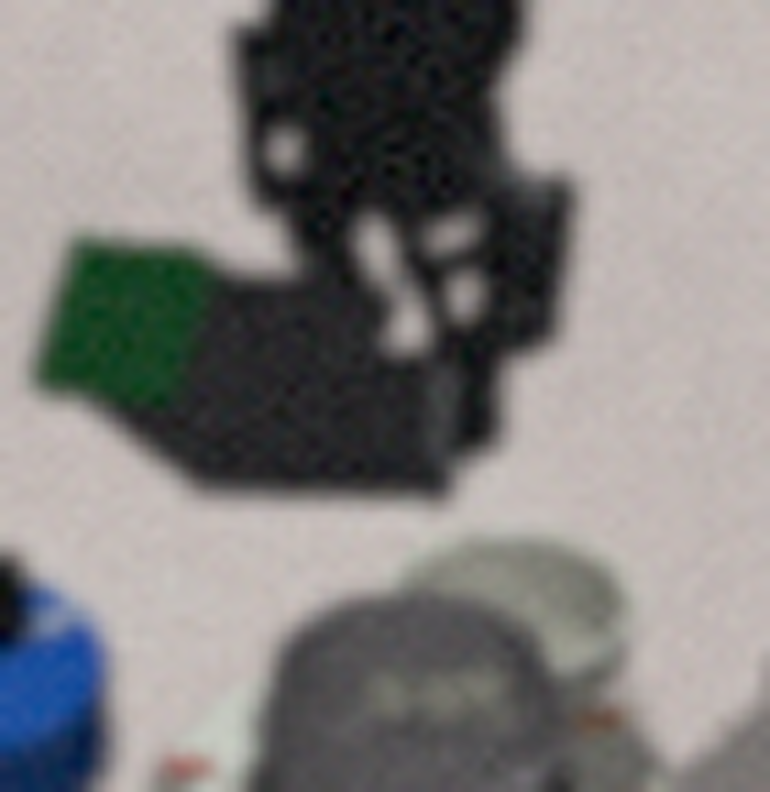

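{"api": "send_rows", "payload": {"plan": [[1.5,0,0.5,0,0],[3,0,1,0,0],[4,0,1.4,0,0],[4,0.5,1.4,0,0],[4,2,1.4,0,0],[4,3,1.4,0,0],[3,3,1,0,0],[1.5,3,0.5,0,0],[0.9,3,0.3,0,0],[0,2.5,0,0,0],[0,1.5,0,0,0],[0,0.8,0,0,0]]}}

```text
clock: 25.92
tcp_pos: [0.4879, 0.2299, 0.0421]
orientation: [-1.31, -1.035, 1.037]
contact_force: [0.6, -0.0, -0.3]
grip_width: 0.0576
```

{"api": "send_rows", "payload": {"plan": [[0,0.4,0,0,0],[0,0.3,0,0,0],[0,0.3,0,0,0]]}}

```text
clock: 26.3
tcp_pos: [0.4889, 0.2299, 0.0334]
orientation: [-1.311, -1.037, 1.035]
contact_force: [-0.3, -0.5, -1.6]
grip_width: 0.0576
```

```bash
python3 - <<'E'
from h import *
go((.489,.23,.0265))
save("scene","s22",(290,180,390,255),8)
f=save("top","t22",(240,160,360,260),6.5)
E
```

```text
t 26.3 tcp [0.4889 0.2299 0.0334] xaxis deg 76.62 F [-0.3 -0.5 -1.6] w 0.0576
shift cm in tool axes [ 0.01  0.69 -0.  ] tooly z [ 1.e-03  7.e-04 -1.e+00]
```

View pics/t22.png

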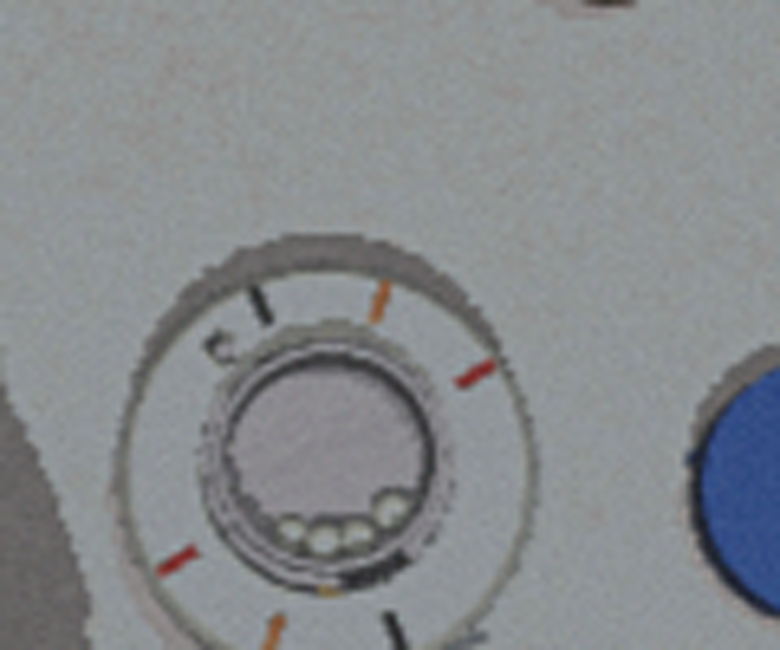

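View pics/s22.png

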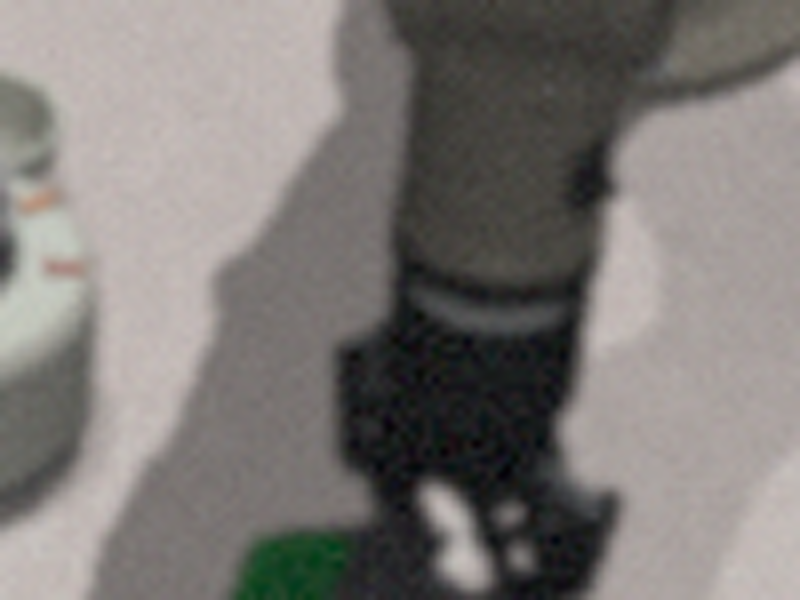

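{"api": "send_rows", "payload": {"plan": [[0,0.3,0,0,0],[0,0.3,0,0,0],[0,0.2,0,0,0]]}}

```text
clock: 26.78
tcp_pos: [0.4885, 0.2297, 0.025]
orientation: [-1.311, -1.036, 1.036]
contact_force: [-2.5, -1.1, 11.3]
grip_width: 0.0572
```

{"api": "send_rows", "payload": {"plan": [[0,0.2,0,0,0],[0,0.2,0,0,0]]}}

```text
clock: 27.02
tcp_pos: [0.4888, 0.2298, 0.0239]
orientation: [-1.31, -1.035, 1.035]
contact_force: [-12.7, -5.5, 50.0]
grip_width: 0.0568
```

{"api": "send_rows", "payload": {"plan": [[0,-0.35,0,0,0],[0,0,0,0,0.674],[0,0,0,0,0.677],[0,0,0,0,0.678],[0,0,0,0,0.679],[0,0,0,0,0.68],[0,0,0,0,0.68]], "force": 20}}

```text
clock: 27.9
tcp_pos: [0.4882, 0.2296, 0.0241]
orientation: [-1.31, -1.035, 1.036]
contact_force: [0.9, 0.0, -1.3]
grip_width: 0.0585
```

```bash
python3 - <<'E'
from h import *
go((.489,.23,.0265))
save("scene","s23",(290,200,390,275),8)
E
```

```text
t 27.9 tcp [0.4882 0.2296 0.0241] xaxis deg 76.64 F [ 0.9  0.  -1.3] w 0.0585
shift cm in tool axes [ 0.05 -0.24 -0.07] tooly z [-7.e-04 -3.e-04 -1.e+00]
```

View pics/s23.png

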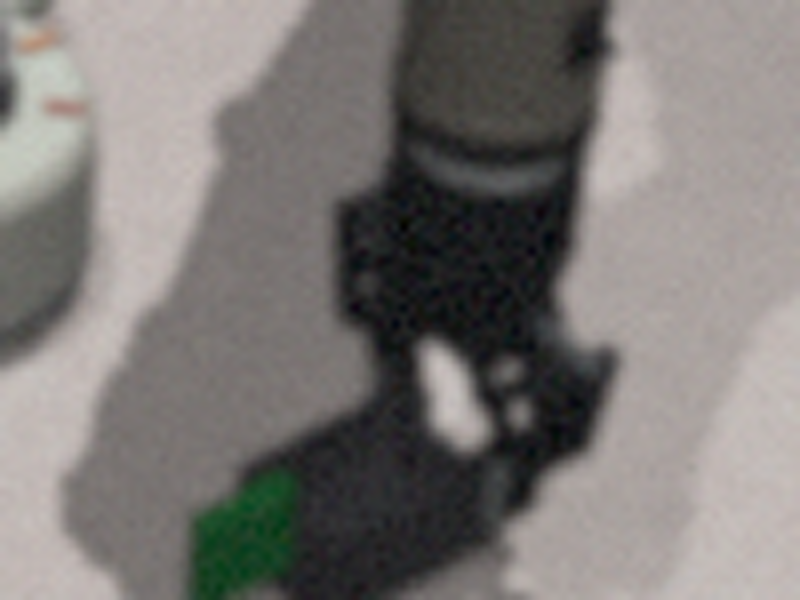

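{"api": "send_rows", "payload": {"plan": [[0,0,0,0,0.8],[0,0,0,0,1],[0,0,0,0,1],[0,-2,0,0,1],[0,-4,0,0,1],[0,-6,0,0,1],[0,-6,0,0,1],[0,-4,0,0,1]]}}

```text
clock: 28.95
tcp_pos: [0.4891, 0.2299, 0.2476]
orientation: [-1.311, -1.038, 1.033]
contact_force: [0.3, -0.1, 0.1]
grip_width: 0.0853
```

```bash
python3 - <<'E'
from h import *
go((.507,-.2545,.2))
save("scene","s24",(290,190,410,275),6.5)
f=save("top","t24",(330,200,400,265),10)
im=f["image"].astype(int)
# black bar & stripes in lid region
sub=im[205:265,335:400]
br=sub.sum(2)
blue=(sub[...,2]-sub[...,0]>40)
print("blue n",blue.sum(), [ (np.argwhere(blue)[:,1].min()+335,np.argwhere(blue)[:,1].max()+335,np.argwhere(blue)[:,0].min()+205,np.argwhere(blue)[:,0].max()+205)])
hull=cv2.convexHull(np.argwhere(blue)[:,::-1].astype(np.int32));m=np.zeros(blue.shape,np.uint8);cv2.fillConvexPoly(m,hull,1)
dark=(br<140)&(m>0);n,l,s,c=cv2.connectedComponentsWithStats(dark.astype(np.uint8))
k=1+np.argmax(s[1:,4]);print(s[k],c[k]+[335,205])
pts=np.argwhere(l==k)[:,::-1]+[335,205]
A=[ray(f,p,.072)[:2] for p in pts];A=np.array(A);mu=A.mean(0);u,sv,vt=np.linalg.svd(A-mu);print("bar",mu,np.degrees(np.arctan2(*vt[0][::-1])),(A-mu)@vt[0].min() if 0 else np.ptp((A-mu)@vt[0]))
E
```

```text
t 28.95 tcp [0.4891 0.2299 0.2476] xaxis deg 76.62 F [ 0.3 -0.1  0.1] w 0.0853
shift cm in tool axes [-46.72   4.68 -12.94] tooly z [ 0.0027  0.0018 -1.    ]
blue n 1127 [(np.int64(348), np.int64(388), np.int64(215), np.int64(255))]
[ 29  18  12  24 140] [369.03571429 234.37857143]
bar [ 0.50489308 -0.2496389 ] 161.39794991162864 0.0653728180574339
```

View pics/t24.png

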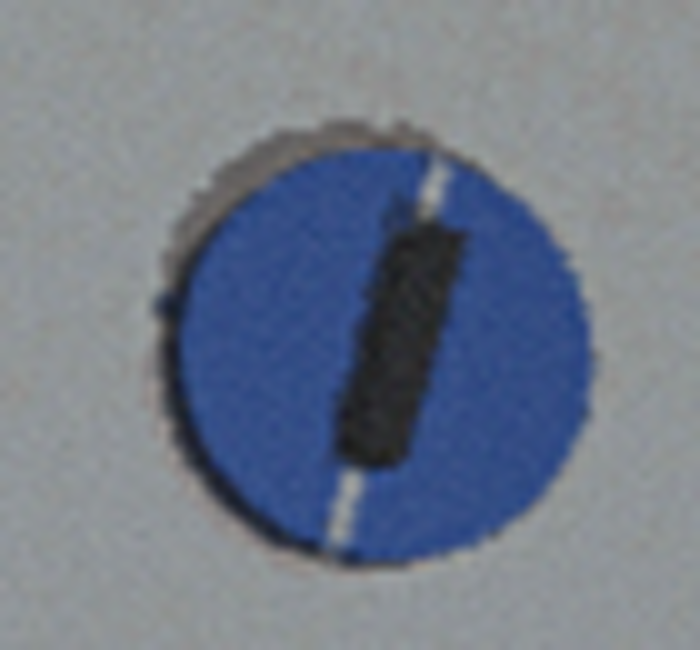

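View pics/s24.png

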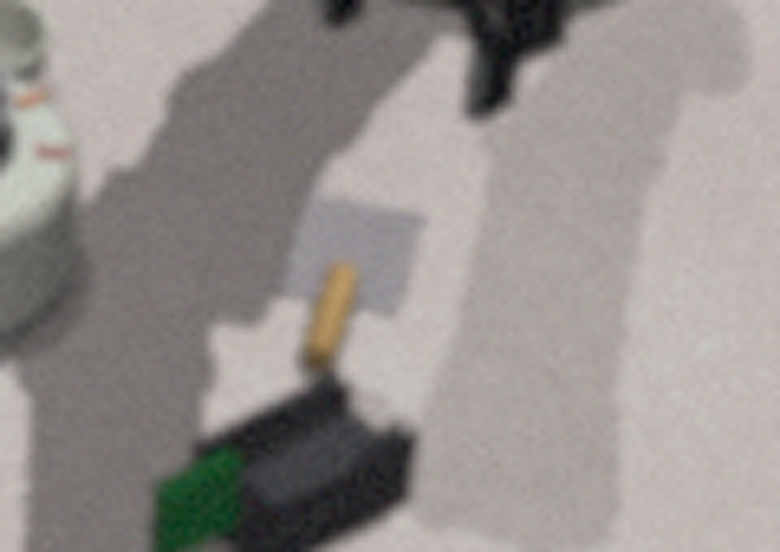

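{"api": "send_rows", "payload": {"plan": [[-3,0,-0.8,0,1],[-5,0,-1.4,0,1],[-5.4,0,-1.5,0,1],[-5.4,0,-1.5,0,1],[-5.4,0,-1.5,0,1],[-5.4,0,-1.5,0,1],[-5.4,0,-1.5,0,1],[-5.4,1,-1.5,0,1],[-4.2,2,-1.1,0,1],[-2.1,1.7,-0.6,0,1],[0,0,0,4.6,1],[0,0,0,0,1]]}}

```text
clock: 30.55
tcp_pos: [0.5054, -0.2545, 0.1965]
orientation: [-1.34, -0.974, 0.976]
contact_force: [0.2, 0.1, 0.5]
grip_width: 0.0856
```

```bash
python3 - <<'E'
from h import *
go((.507,-.2545,.060))
E
```

```text
t 30.55 tcp [ 0.5054 -0.2545  0.1965] xaxis deg 72.04 F [0.2 0.1 0.5] w 0.0856
shift cm in tool axes [ 0.05 13.65 -0.18] tooly z [-1.8e-03  3.0e-04 -1.0e+00]
```

{"api": "send_rows", "payload": {"plan": [[0,4,-0.2,0,1],[0,5,0,0,1],[0,3.2,0,0,1],[0,1.4,0,0,1],[0,0,0,0,1],[0,0,0,0,0.4],[0,0,0,0,0],[0,0,0,0,0],[0,0,0,0,0],[0,0,0,0,0],[0,0,0,0,0]], "force": 80}}

```text
clock: 31.92
tcp_pos: [0.5083, -0.2551, 0.0621]
orientation: [-1.342, -0.976, 0.975]
contact_force: [-0.5, 1.2, 5.7]
grip_width: 0.0124
```

```bash
python3 - <<'E'
from h import *
go((.507,-.2545,.060))
save("scene","s25",(190,140,290,215),8)
f=save("top","t25",(330,200,400,265),10)
E
```

```text
t 31.925 tcp [ 0.5083 -0.2551  0.0621] xaxis deg 72.04 F [-0.5  1.2  5.7] w 0.0124
shift cm in tool axes [0.02 0.21 0.14] tooly z [ 8.e-04  1.e-04 -1.e+00]
```

View pics/s25.png

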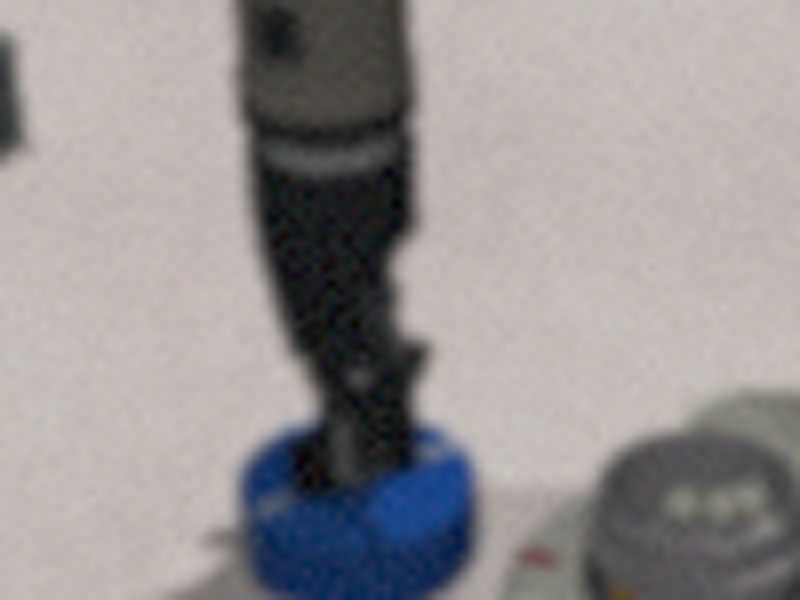

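View pics/t25.png

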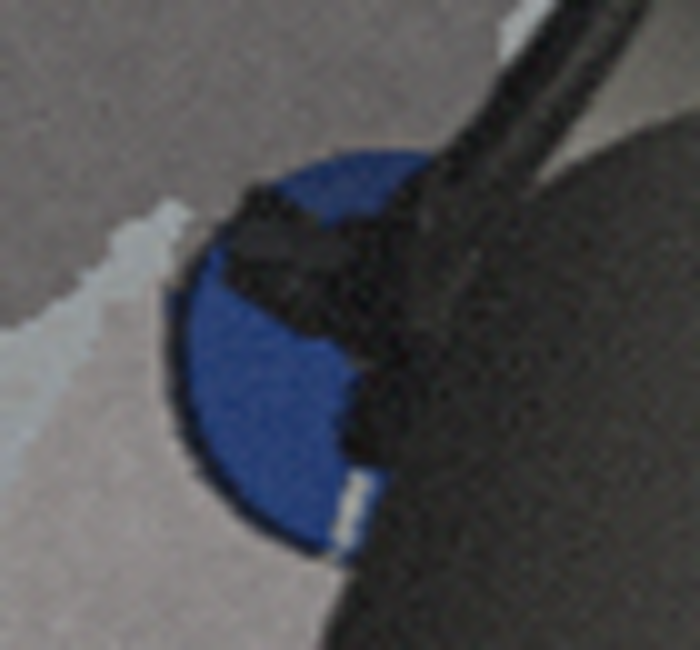

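```bash
python3 - <<'E'
from h import *
a=cv2.imread("pics/t22.png");f=r.grab_frame("top")
s=lambda u,v:((u+.5)/6.5-.5+240,(v+.5)/6.5-.5+160)
# rim outer bright ring approx extents in crop
for z,pts in((.136,((330,350),(435,455),(330,575),(222,455))),):
    P=[ray(f,s(*p),z) for p in pts];print(np.round(P,4))
for n,p,q in(("bl",(260,305),(397,632)),("or",(381,301),(275,632)),("red",(476,374),(178,561))):
    A=ray(f,s(*p),.09);B=ray(f,s(*q),.09);print(n,np.round((A+B)/2,4),np.degrees(np.arctan2(A[1]-B[1],A[0]-B[0])),np.linalg.norm(A-B))
o=r.get_obs();print(o["joints"])
E
python3 - <<'E'
import cv2
a=cv2.imread("pics/t22.png")[320:620,180:480];cv2.imwrite("pics/rim.png",cv2.resize(a,None,fx=2,fy=2))
E
```

```text
[[ 0.5529 -0.0425  0.136 ]
 [ 0.5122 -0.082   0.136 ]
 [ 0.467  -0.0415  0.136 ]
 [ 0.5129 -0.0009  0.136 ]]
bl [ 0.5125 -0.0422  0.09  ] 22.03441906810469 0.1409848622214016
or [ 0.5133 -0.0425  0.09  ] -18.36599774155535 0.13860023669974744
red [ 0.5125 -0.0422  0.09  ] -58.34032430894353 0.1401186269428765
[ 0.08419897  0.56854309  0.35486517  1.9693019  -0.31249254  0.65559048
  1.89460385]
```

View pics/rim.png

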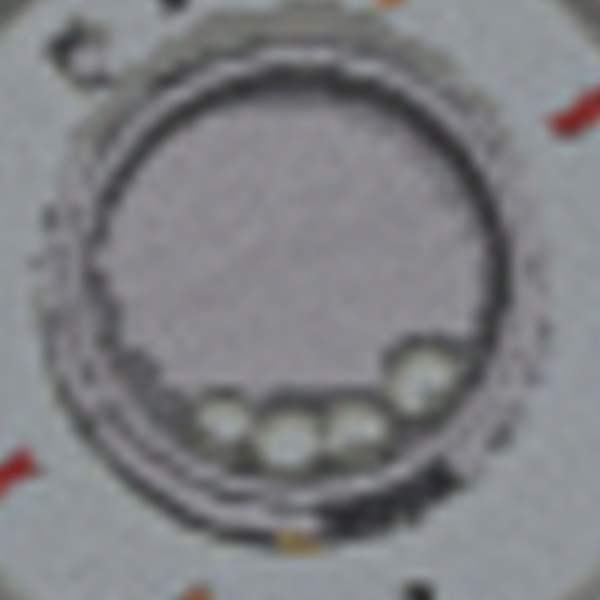

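{"api": "send_rows", "payload": {"plan": [[0,-1,0,0,0],[0,-2,0,0,0],[0,-3,0,0,0],[0,-4,0,0,0],[0,-4,0,0,0],[0,-2.2,0,0,0],[0,0,0,0,0]]}}

```text
clock: 32.95
tcp_pos: [0.5087, -0.2556, 0.2253]
orientation: [-1.344, -0.977, 0.974]
contact_force: [1.1, 0.3, -1.8]
grip_width: 0.0127
```

{"api": "send_rows", "payload": {"plan": [[1.5,0,0.5,0,0],[3,0,0.9,0,0],[3.8,0,1.1,0,0],[4,0,1.2,0,0],[3.8,0,1.1,0,0],[2.8,0,0.9,0,0],[1.6,0,0.4,0,0],[0,0,0,-9.9,0],[0,0,0,-9.9,0],[0,0,0,-9.9,0],[0,0,0,-9.9,0],[0,0,0,0,0]]}}

```text
clock: 34.45
tcp_pos: [0.5126, -0.0416, 0.2228]
orientation: [-1.007, -1.479, 1.481]
contact_force: [0.3, 0.2, -2.2]
grip_width: 0.0123
```

```bash
python3 - <<'E'
from h import *
go((.5137,-.0415,.175));print(r.get_obs()["joints"])
save("scene","s26",(230,120,330,215),7)
f=save("top","t26",(240,160,360,260),6.5)
E
```

```text
t 34.45 tcp [ 0.5126 -0.0416  0.2228] xaxis deg 111.5 F [ 0.3  0.2 -2.2] w 0.0123
shift cm in tool axes [-0.03  4.78 -0.11] tooly z [-1.4e-03 -2.0e-04 -1.0e+00]
[-0.26557892  0.23962318  0.26442141  1.97365101 -0.07672876  0.93913242
  1.98317292]
```

View pics/s26.png

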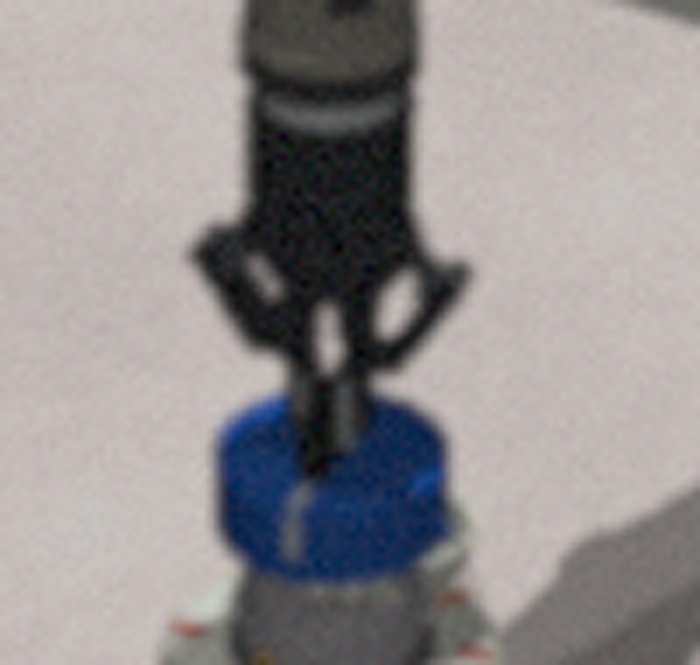

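View pics/t26.png

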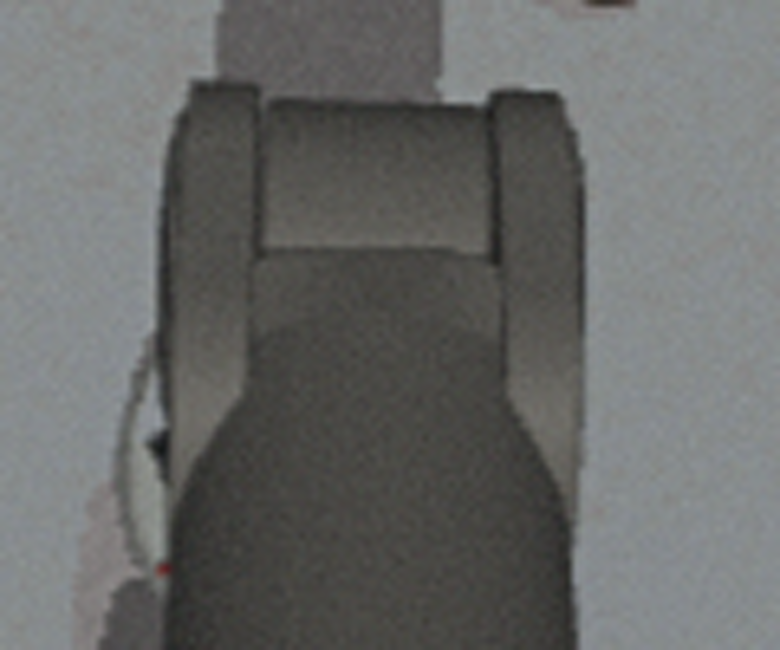

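```bash
cat > lidfit.py <<'E'
from h import *
def cyl(f,c,rad,z0,z1):
    a=np.linspace(0,2*np.pi,180);P=[proj(f,(c[0]+rad*np.cos(t),c[1]+rad*np.sin(t),z)) for z in(z0,z1) for t in a];return np.array(P)
def blue(f):
    im=f["image"].astype(int);m=((im[...,2]-im[...,0]>30)&(im[...,2]-im[...,1]>20)).astype(np.uint8);m[:140]=0;m[:,:200]=0;m[230:]=0;m[:,320:]=0
    n,l,s,c=cv2.connectedComponentsWithStats(m);k=1+np.argmax(s[1:,4]);return l==k,s[k]
E
python3 - <<'E'
from lidfit import *
f=r.grab_frame("scene");o,R=st();t=o["tcp_pos"]
m,s=blue(f);print(s)
# subpixel per-row extents
im=f["image"].astype(float)
rows=range(s[1]+12,s[1]+s[3]-8)
w=(im[...,2]-im[...,0])
ext=[]
for v in rows:
    u=np.argwhere(m[v])[:,0];ext.append((u.min(),u.max()))
ext=np.array(ext);print(ext.mean(0),ext.mean())
z0=t[2]-.0621
for off in((0,0),(.0013,)):
    c=t[:2]+R[:2,2]*(off[0])
    P=cyl(f,c,.056,z0,z0+.04);print(c,P.min(0),P.max(0),(P[:,0].min()+P[:,0].max())/2)
# image0 bowl
g=cv2.imread("pics/scene0.png")[:,:,::-1]
P=cyl(f,(.5126,-.042),.085,.0,.09);print("base pred",P.min(0),P.max(0))
P=cyl(f,(.5126,-.042),.044,.1,.136);print("bowl pred",P.min(0),P.max(0))
m=cv2.resize(g[185:250,245:310].copy(),None,fx=10,fy=10,interpolation=cv2.INTER_CUBIC);cv2.imwrite("pics/millscene.png",m[:,:,::-1])
E
```

```text
[261 176  33  27 617]
[262.         292.14285714] 277.07142857142856
[ 0.51288341 -0.04142891] [259.63645749 175.00829942] [294.01823735 204.07558527] 276.82734741895996
[ 0.51167338 -0.04190413] [259.77693937 174.81447602] [294.1364562  203.85395866] 276.95669778926936
base pred [251.6887975  197.23877331] [301.67426826 247.85474323]
bowl pred [263.53948602 192.97395632] [289.8601793  216.86867693]
```

View pics/millscene.png

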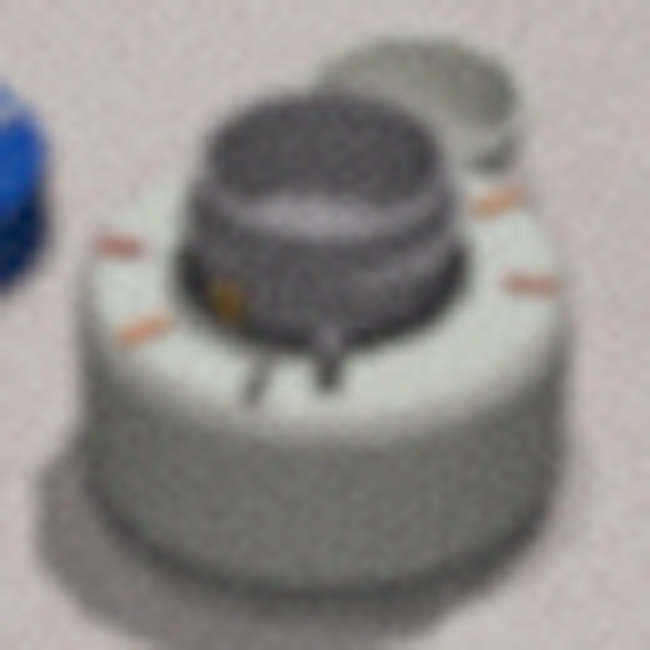

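{"api": "send_rows", "payload": {"plan": [[0,1,-0.1,0,0],[0,1,0,0,0],[0,0.5,0,0,0],[0,0.5,0,0,0],[0,0,0,0,0]]}}

```text
clock: 35.22
tcp_pos: [0.5139, -0.0409, 0.1931]
orientation: [-1.006, -1.481, 1.482]
contact_force: [0.9, -0.5, -1.5]
grip_width: 0.0125
```

{"api": "send_rows", "payload": {"plan": [[0,0.4,0,0,0],[0,0.3,0,0,0]]}}

```text
clock: 35.48
tcp_pos: [0.5141, -0.0409, 0.1864]
orientation: [-1.006, -1.482, 1.482]
contact_force: [-0.1, -0.6, -2.0]
grip_width: 0.0126
```

{"api": "send_rows", "payload": {"plan": [[0,0.4,0,0,0],[0,0.4,0,0,0],[0,0.3,0,0,0]]}}

```text
clock: 35.85
tcp_pos: [0.514, -0.0409, 0.1752]
orientation: [-1.006, -1.482, 1.482]
contact_force: [0.3, -0.0, -0.8]
grip_width: 0.013
```

{"api": "send_rows", "payload": {"plan": [[0,0.3,0,0,0],[0,0.3,0,0,0],[0,0.2,0,0,0]]}}

```text
clock: 36.22
tcp_pos: [0.514, -0.0409, 0.1673]
orientation: [-1.006, -1.482, 1.482]
contact_force: [1.6, 0.0, -0.6]
grip_width: 0.0125
```

{"api": "send_rows", "payload": {"plan": [[0,0.2,0,0,0],[0,0.2,0,0,0],[0,0.2,0,0,0]]}}

```text
clock: 36.6
tcp_pos: [0.5142, -0.0409, 0.164]
orientation: [-1.006, -1.482, 1.481]
contact_force: [-16.1, 1.7, 41.8]
grip_width: 0.0126
```

```bash
python3 - <<'E'
from h import *
go((.5137,-.0415,.164));print(r.get_obs()["moment"])
save("scene","s27",(230,150,330,255),6)
E
```

```text
t 36.6 tcp [ 0.5142 -0.0409  0.164 ] xaxis deg 111.62 F [-16.1   1.7  41.8] w 0.0126
shift cm in tool axes [-0.04 -0.    0.07] tooly z [-2.0e-04  1.1e-03 -1.0e+00]
[0.19081742 3.28834199 0.06477495]
```

View pics/s27.png

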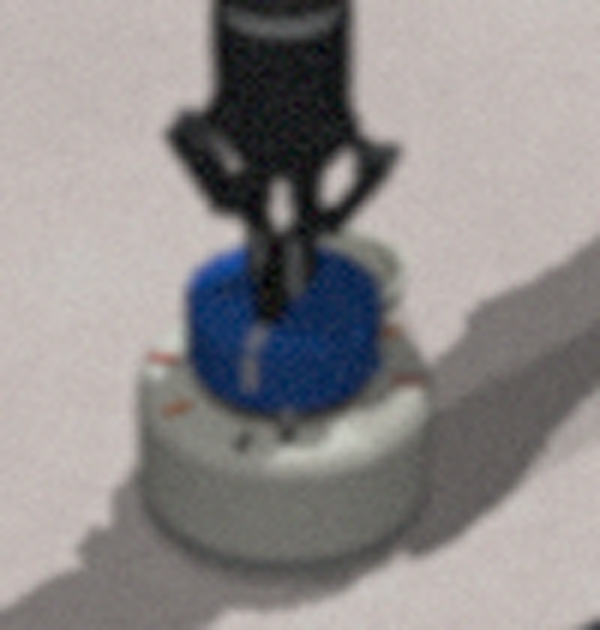

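{"api": "send_rows", "payload": {"plan": [[0,-0.15,0,0,0],[0,0,0,0,0],[0,0,0,4,0],[-0.03,0,0,6,0]], "force": 100}}

```text
clock: 37.15
tcp_pos: [0.5153, -0.0406, 0.1641]
orientation: [-1.108, -1.358, 1.354]
contact_force: [-0.9, 2.8, 7.4]
grip_width: 0.012
```

```bash
python3 - <<'E'
from h import *
go((.5142,-.0426,.164));print(r.get_obs()["moment"])
E
```

```text
t 37.15 tcp [ 0.5153 -0.0406  0.1641] xaxis deg 101.53 F [-0.9  2.8  7.4] w 0.012
shift cm in tool axes [-0.18  0.01  0.14] tooly z [ 2.3e-03  9.0e-04 -1.0e+00]
[0.48995538 0.22565249 0.31125587]
```

{"api": "send_rows", "payload": {"plan": [[-0.03,0,0,6,0],[-0.03,0,0,6,0],[-0.03,0,0,6,0]]}}

```text
clock: 37.52
tcp_pos: [0.5158, -0.0412, 0.1642]
orientation: [-1.262, -1.129, 1.124]
contact_force: [0.5, 1.9, 6.6]
grip_width: 0.0121
```

{"api": "send_rows", "payload": {"plan": [[-0.03,0,0,6,0],[0,0,0,5,0],[0,0,0,0,0],[0,0,0,0,0]]}}

```text
clock: 38.02
tcp_pos: [0.5157, -0.0418, 0.1641]
orientation: [-1.338, -0.986, 0.981]
contact_force: [0.2, 0.5, 6.8]
grip_width: 0.012
```

```bash
python3 - <<'E'
from h import *
go((.5142,-.0426,.164));print(r.get_obs()["moment"])
save("scene","s28",(245,175,315,250),10)
f=save("top","t28",(240,160,360,260),6.5)
E
```

```text
t 38.025 tcp [ 0.5157 -0.0418  0.1641] xaxis deg 72.67 F [0.2 0.5 6.8] w 0.012
shift cm in tool axes [-0.12  0.01  0.12] tooly z [ 3.e-03  8.e-04 -1.e+00]
[0.248574   0.17297973 0.01982617]
```

View pics/s28.png

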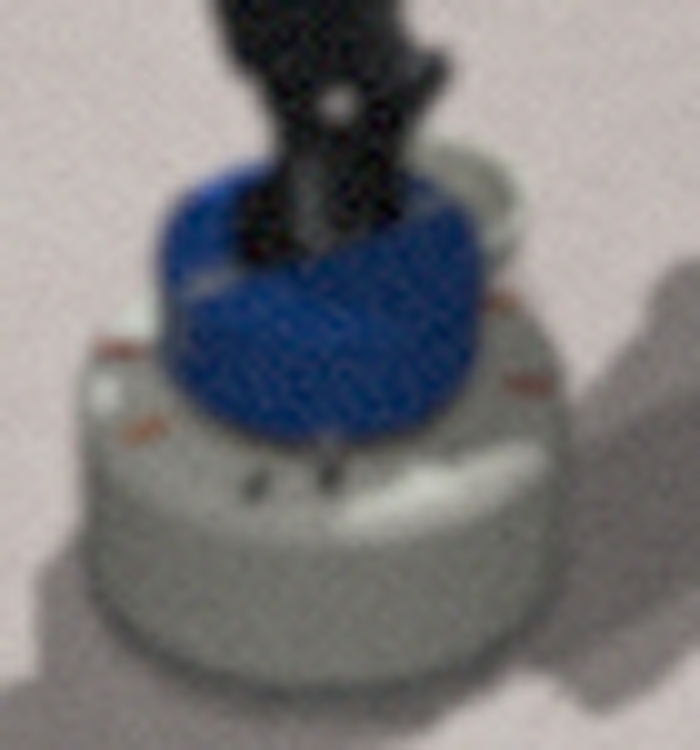

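View pics/t28.png

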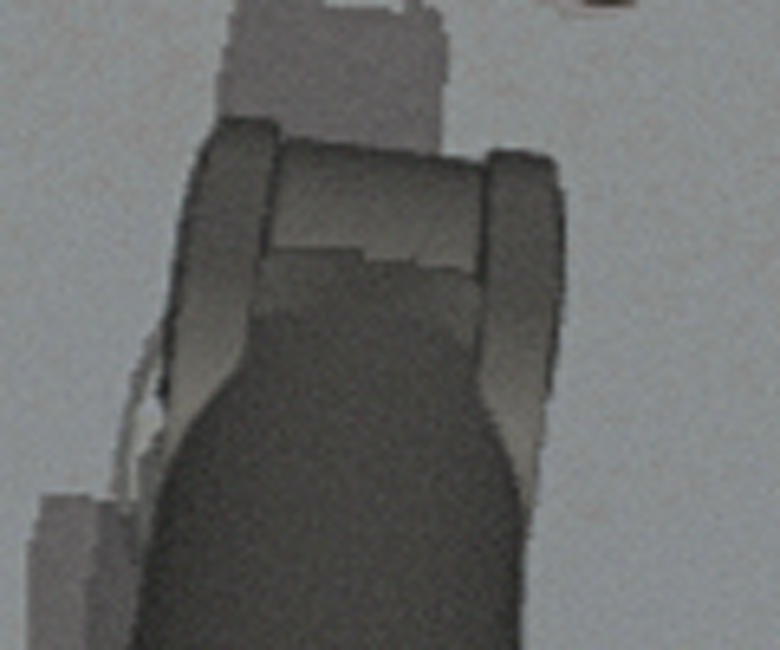

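```bash
python3 - <<'E'
from lidfit import *
f=r.grab_frame("scene")
for px in((264,204.0),(290,195.8)):
    p=ray(f,px,.142);d=p[:2]-np.array([.5126,-.042]);print(p,np.hypot(*d),np.degrees(np.arctan2(d[1],d[0])))
A=ray(f,(264,204.0),.142);B=ray(f,(290,195.8),.142);d=A-B;print("line",np.degrees(np.arctan2(d[1],d[0])),(A+B)/2)
m,s=blue(f);print(s);z0=.102
P=cyl(f,(.5126,-.042),.056,z0,z0+.04);print(P.min(0),P.max(0))
E
```

```text
[ 0.56216644 -0.0546338   0.142     ] 0.05115119896340737 -14.299428050440124
[ 0.46967923 -0.01971261  0.142     ] 0.0483623836258221 152.5585869034921
line -20.68546101398153 [ 0.51592284 -0.03717321  0.142     ]
[261 192  32  27 575]
[259.91604116 189.56546074] [293.49873366 218.57988453]
```

{"api": "send_rows", "payload": {"plan": [[0,0,0,0,0],[0,0,0,0,0],[0,0,0,0,0],[0,0,0,0,0]]}}

```text
clock: 38.67
tcp_pos: [0.5157, -0.0418, 0.1642]
orientation: [-1.338, -0.986, 0.981]
contact_force: [-0.2, 2.3, 7.0]
grip_width: 0.0122
```

```bash
python3 - <<'E'
from h import *
go((.5142,-.0426,.164));o=r.get_obs();print(o["moment"],abs(o["qvel"]).max())
f=save("top","t29")
E
```

```text
t 38.675 tcp [ 0.5157 -0.0418  0.1642] xaxis deg 72.67 F [-0.2  2.3  7. ] w 0.0122
shift cm in tool axes [-0.12  0.01  0.12] tooly z [ 3.e-03  9.e-04 -1.e+00]
[0.3110142  0.16272495 0.01527243] 0.002565869973163557
```

View pics/t29.png

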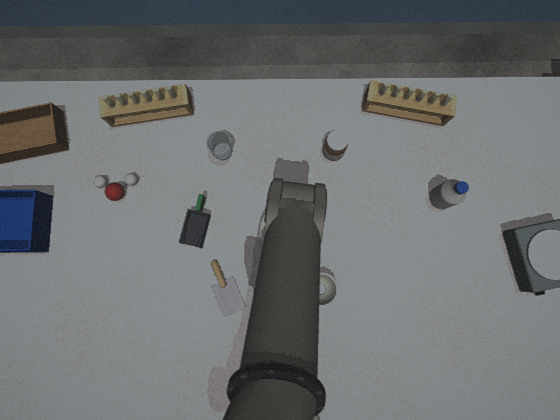

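{"api": "send_rows", "payload": {"plan": [[0,0,0,1,0],[0,0,0,0,0]]}}

```text
clock: 38.98
tcp_pos: [0.5157, -0.0418, 0.1642]
orientation: [-1.345, -0.973, 0.969]
contact_force: [-0.4, 2.0, 7.6]
grip_width: 0.0123
```

```bash
python3 - <<'E'
from h import *
go((.5142,-.0426,.164));o=r.get_obs();print(o["moment"])
E
```

```text
t 38.975 tcp [ 0.5157 -0.0418  0.1642] xaxis deg 71.71 F [-0.4  2.   7.6] w 0.0123
shift cm in tool axes [-0.12  0.01  0.12] tooly z [ 2.9e-03  6.0e-04 -1.0e+00]
[0.23417796 0.21315374 0.24376756]
```

{"api": "send_rows", "payload": {"plan": [[0,0,0,-1,0],[0,0,0,0,0],[0,0,0,0,0]]}}

```text
clock: 39.35
tcp_pos: [0.5157, -0.0418, 0.1642]
orientation: [-1.338, -0.986, 0.982]
contact_force: [-1.0, 1.5, 6.7]
grip_width: 0.0122
```

```bash
python3 - <<'E'
from h import *
go((.5142,-.0426,.164));o=r.get_obs();print(o["moment"])
E
```

```text
t 39.35 tcp [ 0.5157 -0.0418  0.1642] xaxis deg 72.69 F [-1.   1.5  6.7] w 0.0122
shift cm in tool axes [-0.13  0.02  0.12] tooly z [ 3.e-03  9.e-04 -1.e+00]
[0.30884977 0.16854533 0.05863986]
```

```bash
python3 -c "
from bench import r
print(r.hand_in())"
```

```text
the job is handed in; nothing more can be done
None
```

The job is handed in at about 39 s. All four balls are in the bowl, the scoop is back on the table, and the lid is down and held at half way.

**What I did**
- **Balls:** The moves cannot tilt the tool. So I gripped the scoop by its side walls near the spout, let it pivot in a loosened grip against the bowl rim, and tipped it to about 0.4 rad. The first try slid in the pads instead of pivoting. I set the scoop down with the balls still in it, gripped it nearer the spout, and the second try worked.
- **Scoop:** It went down about 10 cm from where it started. I loosened the grip until it dropped level, then let go.
- **Lid:** I fitted it over the bowl on the black marks and pushed it down to the stop. I then twisted it clockwise 39° and kept hold of it.

**Last checks**
- **Balls:** The top picture before the lid went on shows all four in the bowl.
- **Scoop and bystanders:** The scoop stands upright and empty. In the final top picture the bystanders appear where they started; the mortar is partly hidden by the arm.
- **Lid angle:** The tool turned 38.9°, and the lid's stripe puts the turn at 39 to 42° (0.68 to 0.74 rad).
- **Lid height:** Tool height (lid origin about 102 mm) and the lid's outline in the picture both say fully down, under about 7 N of push.
- **Spring:** The twisting moment read about 0.24 N m while turning on and 0.03 to 0.06 N m after turning back. The mean, roughly 0.14 to 0.15 N m, fits the 0.16 N m spring plus friction.

**Not fully confirmed**
- The pulse ring can't be read directly, so its position is inferred from these checks.
- The tool sits about 3 mm from the mill centre. I put that down to my grip being off the middle of the bar and the lid's play on the bowl, but could not measure the lid's own centring better than a few millimetres.

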